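# Seat the control board in the press controller with its ejector levers

### The job

Take the control board with the red levers out of the black holder, lower it gently into the empty slot of the grey card cage until it stands on its sockets, levers still swung out. Then swing its two levers inward to draw it fully home, working them in turn, a bit at a time, so that the board goes down level, and never forcing a lever: stop when it turns solid. Let go of everything and leave the things lying around alone.

Things in the scene. Friction and masses are not known exactly. Their poses are not given: they have to be found in the camera images.
- board: Upright plug-in board: green card held by two aluminium stiffeners (8 mm thick in x, outer faces y +-66, z 0-70) that run in the card guides. Origin: middle of its lower edge; x across the card, y along it, z up. Grey plugs below (8 thick, y +-25 to +-59). Top panel 24 (x) x 192 (y) x 4 mm, underside z 70, ends notched for the levers. Red ejector levers on pins at y +-84, z 74. 0.4 kg.
- board_grip (a point): Middle of the board's black pull bar, 10 (x) x 66 (y) x 10 mm on two posts (y +-30), 24 mm above the panel (board z 98): the place to grip the board from above, across x.
- board_left_end (a point): Underside of the board's panel near its +y end (board y 76, z 70). With the board fully home it is level with point slot.
- board_right_end (a point): The same near the -y end (board y -76, z 70).
- lever_left: Red ejector lever at the board's +y end. Origin on its pin, x along the pin, handle along z: 16 wide, 8 thick, 58 mm long, ending in a round cross bar of 12 mm diameter. Its 21 mm steel claw points outward and down; as the handle swings in, the claw hooks under the cage's rail and draws this end of the board down about 1 mm per 0.055 rad, from 0.1 to 0.4 rad on.
- lever_right: The same lever, mirrored, at the board's -y end.
- lever_left_tip (a point): Middle of the round cross bar at the end of the left lever's handle, 52 mm from its pin. Push here, from outside towards the middle of the board, along the arc about the pin (straight across, it can bind while far out); 4 to 14 N under load.
- lever_right_tip (a point): The same on the right lever.
- left_swing (a joint): Left lever's angle in rad: 0 = handle upright, positive = swung outward, away from the board's middle; starts near 0.74. A stiff pin (3 to 4 N at the handle) keeps it where it is left. Home lies between about 0 and -0.4 (leaning inward) and differs from end to end and run to run, as the rails sit a little higher or lower: the handle turns solid there.
- right_swing (a joint): The same for the right lever.
- cage: Fixed grey card cage, open at the top, x -82 to 47, y +-113, walls to z 91. Origin on the bench under the middle of the empty slot, which runs along y. Red guides at its ends: channels 10.4 mm wide, end faces y +-67.3, mouths flared 3 mm. Hold-down rails along both ends: y +-97 to +-109, top z 90 to 93. Beside the slot blank panels (top z 88); at x -56 a board in service, black levers to z 146.
- slot (a point): Middle of the empty slot at the height of the guide tops (cage z 84), where the middle of the board's panel underside comes to lie when home (board origin at cage z 14). Lowered by hand, the board stops on sprung sockets with its panel about 8 mm higher; they take some 20 to 40 N to enter, which the levers give.
- holder: Fixed black slotted holder 100 x 152 x 45 mm, origin on the bench under its middle. The board waits upright in the middle slot, which runs along y and is 12 mm wide; its lower edge is 12 mm above the bench.
- toy: Loose white two-lobed toy 94 x 42 x 11 mm with two coloured domes, lying flat; origin under its middle. Bystander.
- tape: Loose roll of tape, 80 mm diameter, 24 mm high, lying flat; origin under its middle. Bystander.
- dome_bin: Loose blue bin 120 x 90 x 50 mm full of orange domes; origin under its middle. Bystander.

How it is judged:
By the outcome, as a careful person would: the job done as asked, in the order asked, and still so for the second after the job is handed in, with the robot touching nothing.
It also fails if it takes over 72 s, if anything falls off the work surface, if the arm or the gripper's body presses on something with over 40 N, if the wrist force passes 120 N, or if a joint passes its speed limit or range.

### The arm

A 6-joint arm with a two-finger parallel gripper is mounted at the origin on the work surface. World frame = base frame: x ahead of the robot, y to its left, z up, the work surface at z = 0. Lengths are in m, angles in rad, forces in N, time in s.
With the tool pointing down it reaches from about 0.25 to 0.725 m from the base axis. Payload 4 kg.
Tool frame: the origin (TCP) lies where the fingers leave the gripper's body, on its centre line; the fingertips stand 73 mm ahead of it and the grasp point (between the pads) lies 54 mm ahead of it (bot.tip_reach is the z of the fingertips in the tool frame, in m); z points along the fingers, x is the direction in which the jaws open and shut, and the axes are right-handed (so a half turn about z gives the same grasp; the last joint's range is limited). The gripper opens to 85 mm and grips with 20 to 120 N. Pads are 22 mm wide; open, the fingers measure 114 mm over their backs; the gripper's body (76 mm by 85 mm) begins 54 mm behind the grasp point. The pads swing forward as they close: fully open they stand 13 mm farther back than shut.
Start: joints at [-1.325, 0.241, 0.005, 1.335, 0, 1.571], TCP at [0.122, -0.485, 0.304] pointing down, gripper open.
Joint ranges: [-2.72, 2.72], [-1.05, 1.87], [-1.09, 1.28], [-1.99, 2.15], [-1.42, 1.44], [-3.14, 3.14]. Speed limits (rad/s): [2.79, 2.79, 3.14, 3.14, 3.14, 3.14].

### API

Orientations are given as a unit quaternion [x, y, z, w].
In Python, from workcell import bot, vision, job_done gives the robot as it stands.
- The arm moves only by the tool drive_tool, never from a script. Its argument "steps" is one flat list of numbers, 7 for each row, row after row: the shift along the tool's x, y, z in m, then the turn, a rotation vector about the tool's x, y, z in degrees, then the closure, from -1 (fully open) to 1 (shut). A call has 1 to 8 rows; each row shifts and turns the commanded pose from where the row before left it, along the tool's axes as they then stand; what a row does not reach is not made up. A row lasts 1/12 s, in which the tool goes at most 41.7 mm and 7.16 degrees, less where a joint would pass 70% of its speed; a pose out of reach is approached as far as the arm can. A call is refused whole if a number of a shift passes 0.0417 or a number of a turn 7.16, either way. A call with a gripper value outside its range is refused whole. The fingers move at their own pace and stop on an object; the grip force is fixed at half the most. Time passes only in rows, so rows that do not move let the fingers close. It gives the time, the measured TCP pose, the force and the opening at its end, in the units of the state.
- bot.get_obs(): the state, without advancing time (a new reading comes with each control period).
- vision.camera(name): name is "side" or "top" or "wrist"; returns (picture, depth): 420x560x3 uint8, red, green, blue; 420x560 float32, m along the optical axis (not along the pixel's ray), 0 where there is no reading.
- vision.camera_model(name): a dict with "mtx" (3x3 intrinsics, pixels), "rvec" (rotation vector, rad) and "tvec" (3), from world to camera coordinates, as OpenCV has them. Camera axes: x right, y down, z forward; pixel columns grow to the right and rows downward; lengths in m; the calibration is good to about 2 mm. A picture is of the moment at which its call begins: read the wrist's pose just before it. camera_model takes no time and is no camera call; for the wrist camera it gives the pose at the moment of the call.
- job_done(): hands the job in, once; it reports no verdict.
The state is a dict: "clock": time; "joint_pos": joint angles; "joint_vel": joint speeds; "tau": joint torques, N m; "eef_pos": TCP position; "tool_rot": TCP orientation; "ft_force": force on the tool from outside, world axes, zero at the start; "ft_torque": the same for the moment, N m; "grip_width": finger opening in m.
Only numpy, scipy, OpenCV 4.12 (cv2) and the standard library are available. Lean on these libraries where they do the work, as an engineer would, in place of code of your own. Each camera call takes 0.05 s, during which the arm holds its last target.

## Working session

There is one attempt and no reset: what is moved stays moved. The work goes in short steps, Python scripts to look and compute and a tool call to move; the robot and the scene stay as the last step left them, time stands still between calls to the robot, and variables do not carry over. Pictures are saved under pics/ and viewed, and the job is handed in when it is done.

Besides the shell and the picture viewer there is one more tool, called as a command line: name --argument value ..., lists and objects as JSON in quotes. drive_tool: Moves the arm, as the interface text tells. Its arguments: {"type":"object","properties":{"steps":{"type":"array"}},"required":["steps"]}

```bash
ls -la; mkdir -p pics; python3 - <<'E'
from workcell import bot, vision
import cv2,numpy as np
print(bot.get_obs())
for n in ("side","top","wrist"):
    m=vision.camera_model(n); p,d=vision.camera(n)
    cv2.imwrite(f"pics/{n}0.png",p[:,:,::-1]); np.savez(f"pics/{n}0.npz",p=p,d=d,**m)
    R=cv2.Rodrigues(np.array(m['rvec']))[0]; print(n,m['mtx'],-R.T@np.array(m['tvec']).ravel(),R[2])
E
```

```text
total 12
drwxr-xr-x  3 agent agent 4096 Dec  6 20:51 .
drwxr-xr-x 23 root  root  4096 Dec  6 20:51 ..
drwxr-xr-x  2 agent agent 4096 Dec  6 20:51 pics
{'clock': 0.0, 'joint_pos': array([-1.32501601e+00,  2.41420794e-01,  3.74053928e-03,  1.33521563e+00,
        1.68358273e-05,  1.57079414e+00]), 'joint_vel': array([-0.00077541,  0.00049639, -0.00058252, -0.00038405, -0.00159955,
       -0.00176506]), 'tau': array([ 7.08627758e-04, -3.72325766e+01,  2.52402645e+01,  1.71221240e-02,
        2.55561289e-06, -3.11770876e-06]), 'eef_pos': array([ 0.12154399, -0.48450887,  0.30301513]), 'tool_rot': array([ 7.88452279e-01, -6.15095035e-01, -8.22522102e-04, -6.52353302e-04]), 'ft_force': array([-0.74793244, -0.38228435, -0.24572998]), 'ft_torque': array([-0.01176101,  0.02327389, -0.02768595]), 'grip_width': 0.08533152795001699}
side [[427.54596035   0.         281.61169579]
 [  0.         427.54596035 203.35459844]
 [  0.           0.           1.        ]] [0.41412469 0.83052094 0.71671809] [ 0.23295177 -0.78132232 -0.57902409]
top [[534.00631837   0.         276.00694054]
 [  0.         534.00631837 202.4883841 ]
 [  0.           0.           1.        ]] [ 3.83249031e-01 -7.35229794e-04  1.36290070e+00] [ 1.93354804e-01 -2.11262139e-04 -9.81128878e-01]
wrist [[310.68812076   0.         282.29020147]
 [  0.         310.68812076 208.48535834]
 [  0.           0.           1.        ]] [ 0.20022212 -0.4664172   0.37405914] [-0.30979577 -0.0759597  -0.94776406]
```

View pics/side0.png

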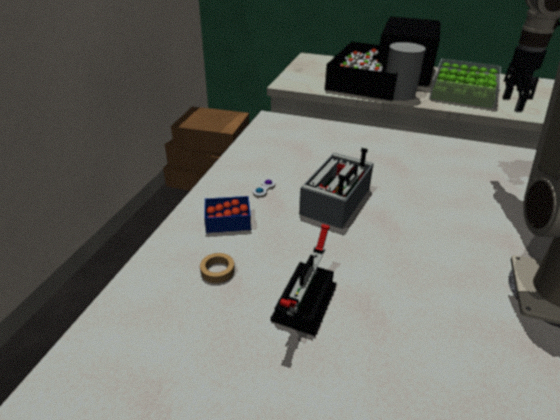

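View pics/top0.png

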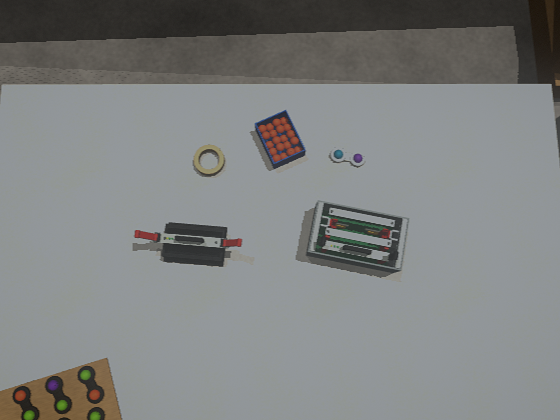

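View pics/wrist0.png

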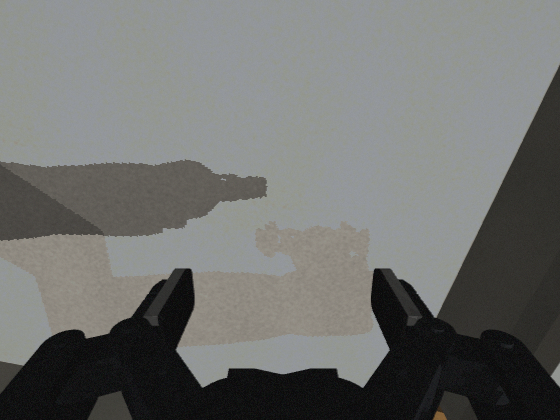

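```bash
cat > h.py <<'E'
import numpy as np,cv2
def load(f):
    z=np.load(f); R=cv2.Rodrigues(z['rvec'])[0]; return z['p'],z['d'],z['mtx'],R,z['tvec'].ravel()
def cloud(f):
    p,d,K,R,t=load(f); v,u=np.mgrid[:420,:560]
    c=np.stack([(u-K[0,2])/K[0,0]*d,(v-K[1,2])/K[1,1]*d,d],-1)
    w=(c-t)@R; w[d==0]=np.nan
    return p,w
def onplane(f,u,v,zz):
    p,d,K,R,t=load(f); C=-R.T@t; r=R.T@np.array([(u-K[0,2])/K[0,0],(v-K[1,2])/K[1,1],1]); return C+r*(zz-C[2])/r[2]
def proj(f,X):
    p,d,K,R,t=load(f); c=np.atleast_2d(X)@R.T+t; return c[:,:2]/c[:,2:]*[K[0,0],K[1,1]]+K[:2,2]
def snap(name,tag):
    from workcell import vision
    m=vision.camera_model(name); p,d=vision.camera(name)
    cv2.imwrite(f"pics/{tag}.png",p[:,:,::-1]); np.savez(f"pics/{tag}.npz",p=p,d=d,**m)
def crop(tag,u0,v0,u1,v1,s):
    p=cv2.imread(f"pics/{tag}.png")[v0:v1,u0:u1]; cv2.imwrite(f"pics/{tag}_c.png",cv2.resize(p,None,fx=s,fy=s,interpolation=cv2.INTER_CUBIC))
E
python3 - <<'E'
from h import *
crop("top0",120,190,420,290,2.6)
f="pics/top0.npz"
p,w=cloud(f)
for u,v in [(190,240),(143,236),(232,243),(162,223),(228,265),(358,237),(361,214),(356,250),(310,262),(325,203),(408,218),(395,270),(209,160),(347,157),(280,139)]:
    print(u,v,w[v,u].round(4))
E
```

```text
190 240 [0.5398 0.2015 0.1131]
143 236 [0.5491 0.312  0.1152]
232 243 [0.5329 0.1027 0.1108]
162 223 [ 0.5989  0.2944 -0.0048]
228 265 [0.4898 0.121  0.0027]
358 237 [ 0.5497 -0.1978  0.0888]
361 214 [ 0.6062 -0.2073  0.0858]
356 250 [ 0.5152 -0.1875  0.1193]
310 262 [ 0.4977 -0.0877 -0.0045]
325 203 [ 0.6328 -0.1201  0.0894]
408 218 [ 0.5953 -0.3195  0.0915]
395 270 [ 0.4721 -0.2874  0.0696]
209 160 [0.7659 0.1757 0.002 ]
347 157 [ 0.7725 -0.1881  0.0062]
280 139 [ 0.8115 -0.0115  0.0393]
```

View pics/top0_c.png

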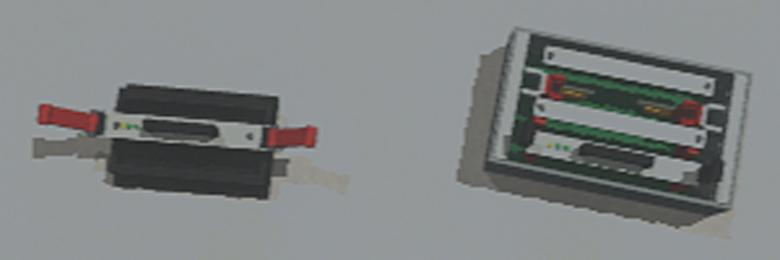

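```bash
cat > plan.py <<'E'
import numpy as np,sys
from scipy.spatial.transform import Rotation as R
from workcell import bot
def pose():
    o=bot.get_obs(); return np.array(o['eef_pos']),R.from_quat(o['tool_rot']),o
def Rdown(yaw):  # tool x at world angle yaw(deg), z down
    c,s=np.cos(np.radians(yaw)),np.sin(np.radians(yaw))
    return R.from_matrix(np.array([[c,s,0],[s,-c,0],[0,0,-1]]))
def plan(xyz,yaw,vmax=.041,wmax=7.,n=None):
    p,r,o=pose(); T=Rdown(yaw); xyz=np.array(xyz)
    rv=(r.inv()*T).as_rotvec(degrees=True)
    if n is None: n=int(max(np.ceil(np.abs(rv).max()/wmax),np.ceil(np.linalg.norm(xyz-p)/vmax),1))
    print('clock',round(o['clock'],2),'p',p.round(4),'rv',rv.round(2),'n',n)
    cur=r
    for i in range(n):
        d=cur.inv().apply((xyz-p)/n); print(', '.join(f'{x:.4f}' for x in d),',',', '.join(f'{x:.2f}' for x in rv/n))
        cur=cur*R.from_rotvec(rv/n,degrees=True)
E
python3 -c "
from plan import *
plan([.535,.2,.3],-4.8,n=20)"
```

```text
clock 0.15 p [ 0.1216 -0.4846  0.3032] rv [-6.000e-02  8.000e-02 -7.112e+01] n 20
-0.0282, -0.0284, 0.0002 , -0.00, 0.00, -3.56
-0.0264, -0.0301, 0.0002 , -0.00, 0.00, -3.56
-0.0244, -0.0316, 0.0002 , -0.00, 0.00, -3.56
-0.0224, -0.0331, 0.0002 , -0.00, 0.00, -3.56
-0.0203, -0.0344, 0.0002 , -0.00, 0.00, -3.56
-0.0182, -0.0356, 0.0002 , -0.00, 0.00, -3.56
-0.0159, -0.0367, 0.0002 , -0.00, 0.00, -3.56
-0.0136, -0.0376, 0.0002 , -0.00, 0.00, -3.56
-0.0113, -0.0384, 0.0002 , -0.00, 0.00, -3.56
-0.0089, -0.0390, 0.0002 , -0.00, 0.00, -3.56
-0.0064, -0.0395, 0.0002 , -0.00, 0.00, -3.56
-0.0040, -0.0398, 0.0002 , -0.00, 0.00, -3.56
-0.0015, -0.0400, 0.0002 , -0.00, 0.00, -3.56
0.0010, -0.0400, 0.0002 , -0.00, 0.00, -3.56
0.0035, -0.0398, 0.0002 , -0.00, 0.00, -3.56
0.0059, -0.0395, 0.0002 , -0.00, 0.00, -3.56
0.0084, -0.0391, 0.0002 , -0.00, 0.00, -3.56
0.0108, -0.0385, 0.0002 , -0.00, 0.00, -3.56
0.0132, -0.0378, 0.0002 , -0.00, 0.00, -3.56
0.0155, -0.0369, 0.0002 , -0.00, 0.00, -3.56
```

drive_tool --steps '[-0.028,-0.028,0,0,0,-3.6,-0.2,-0.026,-0.03,0,0,0,-3.6,-0.2,-0.024,-0.032,0,0,0,-3.6,-0.2,-0.022,-0.033,0,0,0,-3.6,-0.2,-0.02,-0.034,0,0,0,-3.6,-0.2,-0.018,-0.036,0,0,0,-3.6,-0.2,-0.016,-0.037,0,0,0,-3.6,-0.2,-0.014,-0.038,0,0,0,-3.6,-0.2]'

```text
clock: 0.82
eef_pos: [0.2873, -0.2099, 0.3039]
tool_rot: [0.917, -0.399, 0.0, 0.0]
ft_force: [2.1, -0.9, -0.4]
grip_width: 0.0512
```

drive_tool --steps '[-0.011,-0.038,0,0,0,-3.6,-0.2,-0.009,-0.039,0,0,0,-3.6,-0.2,-0.006,-0.04,0,0,0,-3.6,-0.2,-0.004,-0.04,0,0,0,-3.6,-0.2,-0.001,-0.04,0,0,0,-3.6,-0.2,0.001,-0.04,0,0,0,-3.6,-0.2,0.004,-0.04,0,0,0,-3.6,-0.2,0.006,-0.04,0,0,0,-3.6,-0.2]'

```text
clock: 1.48
eef_pos: [0.4522, 0.0658, 0.3037]
tool_rot: [0.988, -0.157, -0.0, 0.0]
ft_force: [0.8, -0.7, -0.2]
grip_width: 0.0512
```

drive_tool --steps '[0.008,-0.039,0,0,0,-3.5,-0.2,0.011,-0.038,0,0,0,-3.5,-0.2,0.013,-0.038,0,0,0,-3.5,-0.2,0.016,-0.037,0,0,0,-3.5,-0.2,0,0,0,0,0,0,-0.2,0,0,0,0,0,0,-0.2]'

```text
clock: 1.98
eef_pos: [0.5333, 0.2032, 0.3019]
tool_rot: [0.999, -0.036, -0.001, 0.001]
ft_force: [-1.0, -0.3, -0.6]
grip_width: 0.0514
```

```bash
python3 - <<'E'
from h import *
from plan import *
snap("wrist","w1"); snap("side","s1")
p,r,o=pose(); print(o['clock'],p,r.as_matrix().round(3),o['grip_width'],o['ft_force'])
E
```

```text
2.0833 [0.53243748 0.20106365 0.30319106] [[ 0.997 -0.075 -0.002]
 [-0.075 -0.997 -0.001]
 [-0.002  0.001 -1.   ]] 0.05108092242511439 [-0.3317427  -0.06520443 -1.34116197]
```

View pics/w1.png

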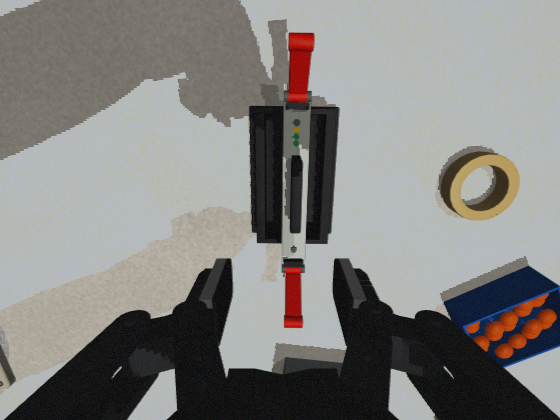

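```bash
python3 - <<'E'
from h import *
crop("w1",240,20,350,340,2.4)
p,w=cloud("pics/w1.npz"); 
P=p.astype(int); z=w[:,:,2]
reg=np.zeros(z.shape,bool); reg[90:280,270:325]=1
def fit(m,name):
    X=w[m]; c=X.mean(0); s,_,vt=np.linalg.svd(X[:,:2]-c[:2],full_matrices=False)[0:3]
    a=np.degrees(np.arctan2(-vt[0][0],vt[0][1])); 
    t=(X[:,:2]-c[:2])@vt[0]; print(name,m.sum(),c.round(4),'yaw',((a+90)%180-90).round(2),'len',np.ptp(t).round(4),'mid',(c[:2]+vt[0]*(t.max()+t.min())/2).round(4),'zmed',np.median(X[:,2]).round(4))
fit(reg&(z>.104)&(z<.125)&(P.max(2)<60),'bar')
fit(reg&(z>.075)&(z<.098)&(P.min(2)>90),'panel')
red=(P[:,:,0]>120)&(P[:,:,1]<60)&(z>.07)
for n,s in(('L',slice(0,110)),('R',slice(250,340))):
    m=np.zeros_like(red); m[s,260:330]=1; m&=red; X=w[m]; print(n,m.sum(),X.min(0).round(4),X.max(0).round(4))
    k=X[X[:,2]>X[:,2].max()-.006]; print(' tip',np.median(k,0).round(4))
hold=(P.max(2)<60)&(z>.035)&(z<.05); hold[:95]=0;hold[250:]=0;hold[:,:240]=0;hold[:,350:]=0; fit(hold,'holder'); X=w[hold]; print(X.min(0),X.max(0))
E
```

```text
bar 791 [0.5437 0.2082 0.1155] yaw -4.84 len 0.0652 mid [0.5435 0.2061] zmed 0.1158
panel 2370 [0.5448 0.2095 0.087 ] yaw -4.74 len 0.1834 mid [0.5442 0.2023] zmed 0.0869
L 1319 [0.5427 0.2841 0.0892] [0.5624 0.3295 0.1331]
 tip [0.5536 0.3236 0.1305]
R 864 [0.5252 0.0812 0.0902] [0.5444 0.126  0.1312]
 tip [0.5334 0.0872 0.1292]
holder 3174 [0.5446 0.2098 0.0453] yaw -5.29 len 0.1489 mid [0.5442 0.205 ] zmed 0.0458
[0.49758065 0.12813601 0.03502736] [0.5909117  0.28219048 0.0483889 ]
```

View pics/w1_c.png

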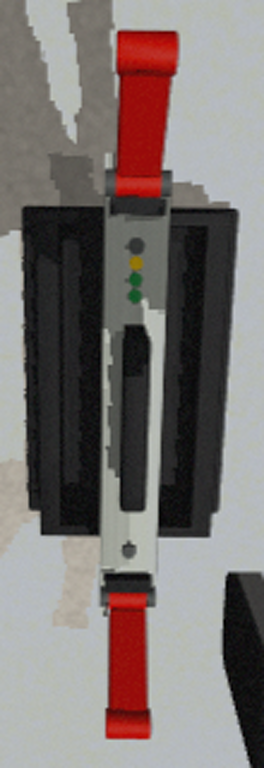

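drive_tool --steps '[0.0055,-0.003,0.01,0,0,0.25,-0.3,0.0055,-0.003,0.02,0,0,0.25,-0.3,0,0,0.03,0,0,0,-0.3,0,0,0.03,0,0,0,-0.3,0,0,0.022,0,0,0,-0.3,0,0,0.013,0,0,0,-0.3,0,0,0,0,0,0,-0.3,0,0,0,0,0,0,-0.3]'

```text
clock: 2.75
eef_pos: [0.5439, 0.2053, 0.1785]
tool_rot: [0.999, -0.043, -0.001, 0.0]
ft_force: [0.2, 0.3, -0.3]
grip_width: 0.0556
```

```bash
python3 - <<'E'
from h import *
from plan import *
snap("wrist","w2")
plan([.5437,.206,.166],-4.8,n=1)
E
```

```text
clock 2.8 p [0.5447 0.2058 0.1797] rv [-0.02 -0.05 -0.1 ] n 1
-0.0011, -0.0001, 0.0137 , -0.02, -0.05, -0.10
```

View pics/w2.png

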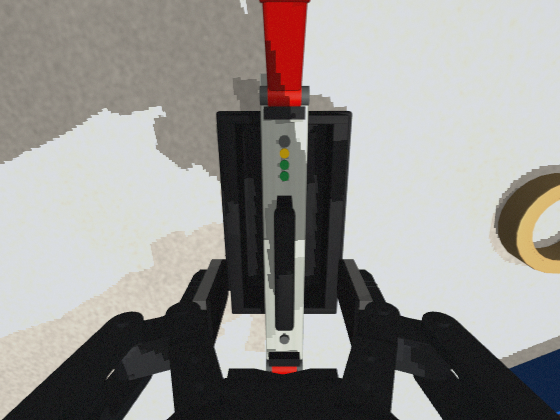

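drive_tool --steps '[-0.001,0,0.007,0,0,0,-0.3,0,0,0.0065,0,0,0,0.2,0,0,0,0,0,0,0.9,0,0,0,0,0,0,0.9,0,0,0,0,0,0,0.9,0,0,0,0,0,0,0.9]'

```text
clock: 3.3
eef_pos: [0.5437, 0.2067, 0.1658]
tool_rot: [0.999, -0.042, 0.0, -0.0]
ft_force: [-0.1, -0.1, 0.5]
grip_width: 0.0086
```

```bash
python3 - <<'E'
from h import *
from plan import *
snap("wrist","w3")
p,r,o=pose(); print(o['clock'],p,r.as_matrix()[:,0],o['grip_width'],o['ft_force'])
E
```

```text
3.35 [0.54370787 0.20672452 0.16577057] [ 9.96473521e-01 -8.39040986e-02  7.90583476e-04] 0.008705765033865014 [ 0.49481669 -0.50594201 -0.31054969]
```

View pics/w3.png

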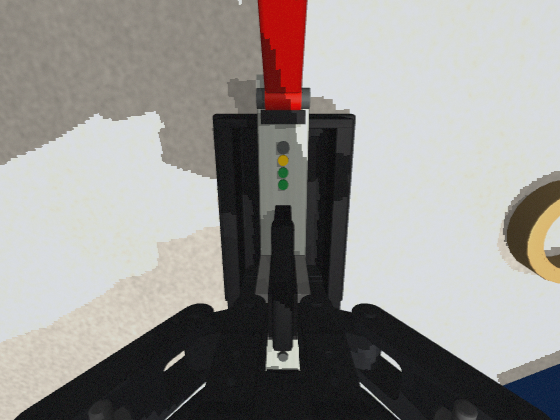

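drive_tool --steps '[0,0,-0.003,0,0,0,0.9,0,0,-0.008,0,0,0,0.9,0,0,-0.017,0,0,0,0.9,0,0,-0.026,0,0,0,0.9,0,0,-0.036,0,0,0,0.9,0,0,-0.036,0,0,0,0.9,0,0,-0.032,0,0,0,0.9]'

```text
clock: 3.93
eef_pos: [0.543, 0.2065, 0.3256]
tool_rot: [0.999, -0.042, -0.0, -0.0]
ft_force: [1.4, -0.3, -3.6]
grip_width: 0.0087
```

```bash
python3 - <<'E'
from h import *
from plan import *
p,w=cloud("pics/top0.npz"); P=p.astype(int); z=w[:,:,2]
crop("top0",300,195,415,280,6.5)
# cage footprint points z>.08
reg=np.zeros(z.shape,bool); reg[195:280,300:415]=1
m=(reg&(z>.08)&(z<.1)).astype(np.uint8)
X=w[m>0][:,:2]; r=cv2.minAreaRect((X*1000).astype(np.float32)); print(r)
p,r,o=pose(); print(o['clock'],p,r.as_matrix()[:,0],o['grip_width'],o['ft_force'])
plan([.45,-.12,.33],-10.)
E
```

```text
((555.9476318359375, -200.31979370117188), (226.63070678710938, 130.88937377929688), 78.5785140991211)
3.9333 [0.54296538 0.20649023 0.32557471] [ 9.96474619e-01 -8.38943278e-02 -2.73162680e-04] 0.008665254619919205 [ 1.41183108 -0.31578228 -3.59472839]
clock 3.93 p [0.543  0.2065 0.3256] rv [-0.    0.02  5.19] n 9
-0.0072, 0.0370, -0.0005 , -0.00, 0.00, 0.58
-0.0069, 0.0371, -0.0005 , -0.00, 0.00, 0.58
-0.0065, 0.0372, -0.0005 , -0.00, 0.00, 0.58
-0.0061, 0.0372, -0.0005 , -0.00, 0.00, 0.58
-0.0058, 0.0373, -0.0005 , -0.00, 0.00, 0.58
-0.0054, 0.0373, -0.0005 , -0.00, 0.00, 0.58
-0.0050, 0.0374, -0.0005 , -0.00, 0.00, 0.58
-0.0046, 0.0374, -0.0005 , -0.00, 0.00, 0.58
-0.0043, 0.0375, -0.0005 , -0.00, 0.00, 0.58
```

View pics/top0_c.png

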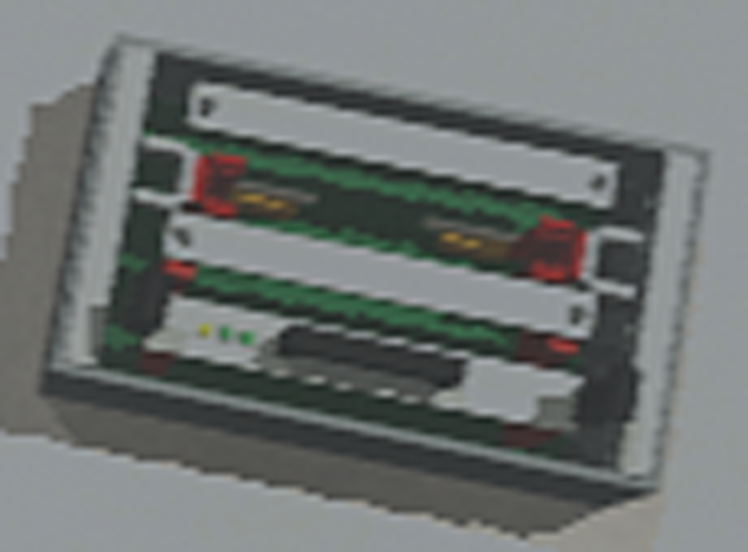

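drive_tool --steps '[-0.005,0.037,0,0,0,0.55,0.9,-0.005,0.039,0,0,0,0.55,0.9,-0.005,0.039,0,0,0,0.55,0.9,-0.005,0.039,0,0,0,0.55,0.9,-0.004,0.039,0,0,0,0.55,0.9,-0.004,0.039,0,0,0,0.55,0.9,-0.004,0.039,0,0,0,0.55,0.9,-0.003,0.039,0,0,0,0.55,0.9]'

```text
clock: 4.6
eef_pos: [0.4709, -0.0986, 0.3237]
tool_rot: [0.997, -0.08, -0.0, -0.0]
ft_force: [1.1, 0.1, -4.2]
grip_width: 0.0086
```

drive_tool --steps '[-0.003,0.039,0,0,0,0.55,0.9,-0.003,0.039,0,0,0,0.55,0.9,-0.002,0.039,0,0,0,0.55,0.9,-0.002,0.036,0,0,0,0.55,0.9,0,0,0,0,0,0,0.9,0,0,0,0,0,0,0.9,0,0,0,0,0,0,0.9]'

```text
clock: 5.18
eef_pos: [0.4353, -0.2459, 0.3233]
tool_rot: [0.995, -0.1, -0.0, -0.001]
ft_force: [0.4, 1.0, -4.3]
grip_width: 0.0087
```

```bash
python3 - <<'E'
from h import *
from plan import *
snap("wrist","w4")
p,r,o=pose(); print(o['clock'],p,r.as_matrix()[:,0],o['grip_width'],o['ft_force'])
E
```

```text
5.2333 [ 0.43563455 -0.24533644  0.32337372] [ 9.80332323e-01 -1.97352612e-01 -6.95484111e-04] 0.008595416957987377 [ 0.32610998  0.89644758 -3.15938063]
```

View pics/w4.png

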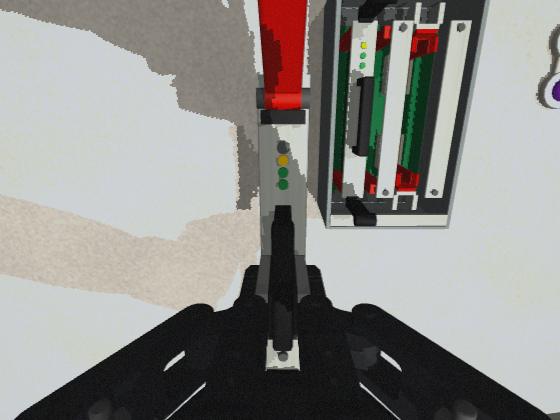

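```bash
python3 - <<'E'
from h import *
crop("w4",320,0,500,235,3.3)
p,w=cloud("pics/w4.npz"); P=p.astype(int); z=w[:,:,2]
reg=np.zeros(z.shape,bool); reg[0:235,320:500]=1
red=reg&(P[:,:,0]>120)&(P[:,:,1]<70)&(z>.078)
red[:,:390]=0
for s in (slice(0,110),slice(110,235)):
    m=np.zeros_like(red); m[s]=1; m&=red; X=w[m]; v,u=np.nonzero(m); print(m.sum(),(u.mean(),v.mean()),np.median(X,0),cv2.minAreaRect((X[:,:2]*1000).astype(np.float32)), (X[:,:2].min(0)+X[:,:2].max(0))/2)
wh=reg&(P.min(2)>140)&(z>.083)&(z<.093)
n,l,st,c=cv2.connectedComponentsWithStats(wh.astype(np.uint8))
for i in range(1,n):
    if st[i,4]>100:
        X=w[l==i]; print(st[i],np.median(X[:,2]),cv2.minAreaRect((X[:,:2]*1000).astype(np.float32)))
E
```

```text
233 (np.float64(424.1244635193133), np.float64(38.51502145922747)) [ 0.58507576 -0.13702078  0.08406822] ((575.989501953125, -136.55738830566406), (18.918121337890625, 44.97233200073242), 74.88381958007812) [ 0.5771555  -0.13568713]
151 (np.float64(406.0331125827815), np.float64(182.73509933774835)) [ 0.5575833  -0.26678117  0.0841101 ] ((560.3970947265625, -266.2103271484375), (17.043548583984375, 22.471385955810547), 79.1187515258789) [ 0.56106544 -0.26593564]
[ 327    0  163  229 2662] 0.09126790710004998 ((555.028564453125, -208.53501892089844), (207.4918212890625, 129.8054656982422), 78.66740417480469)
[ 376    3   70  207 3666] 0.08866453457398579 ((563.7651977539062, -201.05763244628906), (187.37167358398438, 44.956058502197266), 78.6757583618164)
[ 350   21   28   56 1119] 0.08887417417042867 ((529.5540161132812, -135.7691650390625), (43.935302734375, 21.718740463256836), 78.24848175048828)
[ 425   21   47  177 3125] 0.08879122096997681 ((599.7689819335938, -208.41090393066406), (158.952392578125, 18.49640655517578), 78.72875213623047)
[343 144  23  54 768] 0.08892541746953425 ((507.987548828125, -243.38973999023438), (54.038143157958984, 21.303306579589844), 79.3783187866211)
```

View pics/w4_c.png

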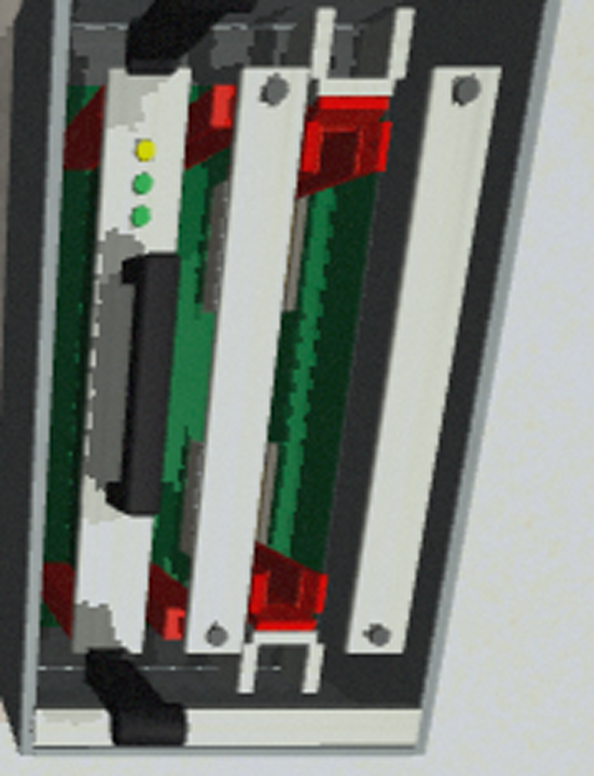

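```bash
python3 - <<'E'
from h import *
f="pics/w4.npz"
p,w=cloud(f); P=p.astype(int); z=w[:,:,2]
reg=np.zeros(z.shape,bool); reg[0:235,320:500]=1
wh=reg&(P.min(2)>140)&(z>.083)&(z<.093)
yaw=np.radians(-11.33); ex=np.array([np.cos(yaw),np.sin(yaw)]); ey=np.array([-ex[1],ex[0]])
for zf in (.084,.088,.09):
  a=onplane(f,429.7,13.6,zf)[:2]; b=onplane(f,405.1,202.1,zf)[:2]; print('fork',zf,a,b,(a+b)/2, np.hypot(*(a-b)), np.degrees(np.arctan2(-(a-b)[0],(a-b)[1])))
print('fork depth',w[14,417:422],w[14,440:443],w[26,428])
# blanks corners in crop px
def pt(u,v,zz): return onplane(f,320+u/3.3,v/3.3,zz)[:2]
B1=[pt(243,68,.088),pt(308,70,.088),pt(186,650,.088),pt(241,654,.088)]
B2=[pt(432,66,.088),pt(502,68,.088),pt(346,650,.088),pt(404,653,.088)]
for B in (B1,B2): print(np.mean(B,0), np.hypot(*(B[0]-B[1])),np.hypot(*(B[0]-B[2])))
c1,c2=np.mean(B1,0),np.mean(B2,0); print('mid',(c1+c2)/2,'sep',(c2-c1)@ex,(c2-c1)@ey)
# service panel, edges by interior center: 
# guides: project pixel rows of tops; red tops z>.082
red=reg&(P[:,:,0]>150)&(P[:,:,1]<70)&(z>.0815)&(z<.087); red[:,:400]=0
for s in (slice(0,110),slice(110,235)):
    m=np.zeros_like(red); m[s]=1; m&=red; X=w[m][:,:2]; q=np.c_[X@ex,X@ey]; print(len(q),q.min(0),q.max(0),(q.min(0)+q.max(0))/2)
O=(c1+c2)/2; print('mid in cage',O@ex,O@ey, 'box', np.array([.5551,-.2003])@ex+.0175)
# cage outer walls
m=reg&(z>.0895)&(z<.0925); X=w[m][:,:2]; q=np.c_[X@ex,X@ey]; print('box',np.percentile(q,[.5,99.5],axis=0))
E
```

```text
fork 0.084 [ 0.59089828 -0.11913778] [ 0.55708077 -0.28751933] [ 0.57398953 -0.20332855] 0.1717439097037785 -11.356125312085696
fork 0.088 [ 0.5890944  -0.11976063] [ 0.55571273 -0.28597207] [ 0.57240357 -0.20286635] 0.16953046324873913 -11.356125312085652
fork 0.09 [ 0.58819246 -0.12007206] [ 0.55502871 -0.28519844] [ 0.57161059 -0.20263525] 0.16842374002121954 -11.356125312085698
fork depth [[ 0.57987412 -0.11732715  0.08444006]
 [ 0.58009384 -0.11774236  0.08594812]
 [ 0.58114468 -0.11783594  0.08546483]
 [ 0.61376063 -0.10601931  0.01059097]
 [ 0.61385176 -0.10659217  0.01284596]] [[ 0.59932018 -0.12132505  0.08471321]
 [ 0.60068892 -0.12133724  0.08363752]
 [ 0.60111311 -0.12164064  0.08452275]] [ 0.58902937 -0.128424    0.08383452]
[ 0.55108852 -0.19889671] 0.017080423369415957 0.15877008392397032
[ 0.60027371 -0.20849455] 0.01839464440866648 0.15918093578824608
mid [ 0.57568112 -0.20369563] sep 0.05011224891249458 0.0002521003899772275
176 [ 0.59066375 -0.03017302] [ 0.61361494 -0.01225122] [ 0.60213935 -0.02121212]
74 [ 0.59443494 -0.15945451] [ 0.61297268 -0.14233657] [ 0.60370381 -0.15089554]
mid in cage 0.6044801565895711 -0.08662793005944987 box 0.6011330217293458
box [[ 0.52001088 -0.1987057 ]
 [ 0.64907984  0.00601389]]
```

```bash
python3 - <<'E'
from plan import *
plan([.5741,-.2024,.33],-11.33,n=5)
E
```

```text
clock 5.23 p [ 0.4356 -0.2453  0.3234] rv [-0.04  0.04 -0.05] n 5
0.0255, -0.0139, -0.0013 , -0.01, 0.01, -0.01
0.0255, -0.0139, -0.0013 , -0.01, 0.01, -0.01
0.0255, -0.0139, -0.0013 , -0.01, 0.01, -0.01
0.0255, -0.0139, -0.0013 , -0.01, 0.01, -0.01
0.0255, -0.0139, -0.0013 , -0.01, 0.01, -0.01
```

drive_tool --steps '[0.015,-0.009,-0.006,0,0,0,0.9,0.028,-0.015,-0.001,0,0,0,0.9,0.035,-0.018,0,0,0,0,0.9,0.03,-0.016,0,0,0,0,0.9,0.0195,-0.0115,0,0,0,0,0.9,0,0,0.02,0,0,0,0.9,0,0,0.02,0,0,0,0.9,0,0,0.01,0,0,0,0.9]'

```text
clock: 5.9
eef_pos: [0.5745, -0.2003, 0.2774]
tool_rot: [0.995, -0.097, -0.002, -0.001]
ft_force: [-0.6, 0.2, -4.7]
grip_width: 0.0087
```

drive_tool --steps '[0,0,0.01,0,0,0,0.9,0,0,0,0,0,0,0.9,0,0,0,0,0,0,0.9]'

```text
clock: 6.15
eef_pos: [0.5743, -0.2027, 0.2705]
tool_rot: [0.995, -0.099, -0.0, -0.0]
ft_force: [0.0, 0.3, -3.5]
grip_width: 0.0091
```

```bash
python3 - <<'E'
from h import *
from plan import *
snap("wrist","w5"); snap("side","s5"); snap("top","t5")
plan([.5741,-.2024,.245],-11.33,n=1)
a=cv2.imread("pics/s5.png")[120:250,260:420]; b=cv2.imread("pics/t5.png")[180:290,290:430]
a=cv2.resize(a,(480,390)); b=cv2.resize(b,(320,251)); o=np.zeros((390,800,3),np.uint8); o[:,:480]=a; o[:251,480:]=b; cv2.imwrite("pics/c5.png",o)
E
```

```text
clock 6.3 p [ 0.5749 -0.2035  0.272 ] rv [ 0.02 -0.16 -0.1 ] n 1
-0.0011, -0.0009, 0.0270 , 0.02, -0.16, -0.10
```

View pics/w5.png

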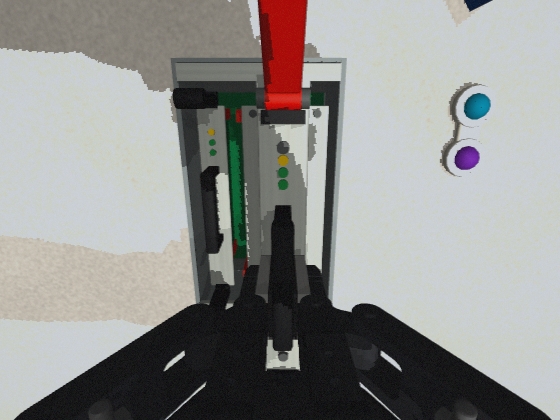

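View pics/c5.png

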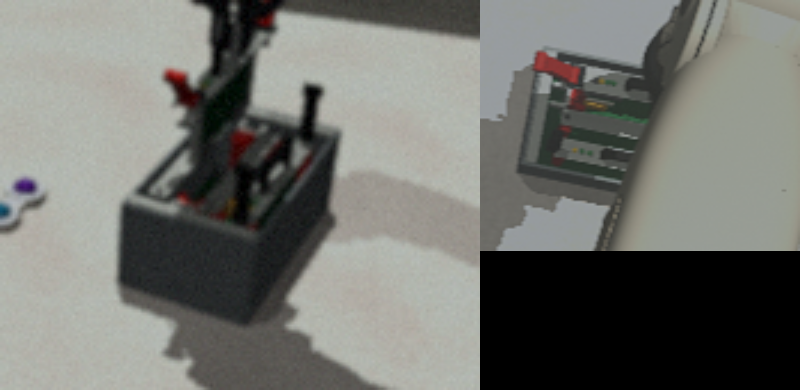

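```bash
python3 - <<'E'
from h import *
f="pics/w5.npz"; p,w=cloud(f); P=p.astype(int); z=w[:,:,2]
crop("w5",160,45,360,200,4)
yaw=np.radians(-11.33); ex=np.array([np.cos(yaw),np.sin(yaw)]); ey=np.array([-ex[1],ex[0]])
m=np.zeros(z.shape,bool); m[45:300,160:360]=1; m&=(z>.086)&(z<.097); X=w[m][:,:2]; q=np.c_[X@ex,X@ey]; print('box',m.sum(),np.percentile(q,[.2,1,50,99,99.8],axis=0)); print('slot ex', np.percentile(q[:,0],[.3,99.7])+[.082,-.047],'ey',np.percentile(q[:,1],99.8)-.113)
# held panel: z of top = TCP-.1538+.074
m=np.zeros(z.shape,bool); m[60:300,230:330]=1; m&=(z>.18)&(z<.202)&(P.min(2)>60); X=w[m]; q=np.c_[X[:,:2]@ex,X[:,:2]@ey]; print('panel',m.sum(),np.median(X[:,2]),np.percentile(q,[.5,1,50,99,99.5],axis=0))
for y in range(120,200,15):
    k=m[y]; print(y,(w[y][k][:,:2]@ex).min(),(w[y][k][:,:2]@ex).max())
E
```

```text
box 14505 [[ 0.52017816 -0.17713935]
 [ 0.52069458 -0.1671985 ]
 [ 0.57350301 -0.04747011]
 [ 0.64867913  0.02555797]
 [ 0.64908513  0.02616306]]
slot ex [0.60225057 0.60202804] ey -0.08683694232921878
panel 5327 0.19165878351275342 [[ 0.59076374 -0.08147468]
 [ 0.5909019  -0.08071533]
 [ 0.60415153 -0.03719439]
 [ 0.61447191  0.00520143]
 [ 0.61455113  0.00597114]]
120 0.5910479343277322 0.6143467642563818
135 0.5908969432700948 0.6144851889519577
150 0.590707662735766 0.614288387997199
165 0.591057370296375 0.6143727130104915
180 0.5908946143900968 0.6147420203912046
195 0.5912003910102517 0.6142573768085651
```

View pics/w5_c.png

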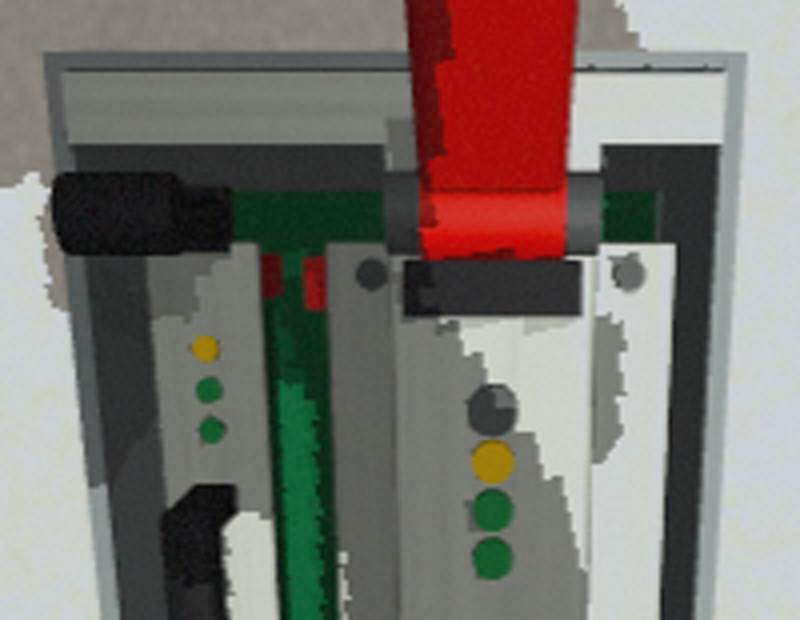

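```bash
python3 - <<'E'
from h import *
f="pics/w5.npz"; p,w=cloud(f); P=p.astype(int)
yaw=np.radians(-11.33); ex=np.array([np.cos(yaw),np.sin(yaw)]); ey=np.array([-ex[1],ex[0]])
for u,v,zz,y in ((258,98,.196,84),(310,98,.196,84)):
    a=onplane(f,u,v,zz)[:2]; print(w[v-8:v+9:4,u], a@ex,a@ey-y/1e3)
m=np.zeros(P.shape[:2],bool); m[200:300,265:300]=1; m&=(w[:,:,2]>.215)&(w[:,:,2]<.23); X=w[m]; q=np.c_[X[:,:2]@ex,X[:,:2]@ey]; print('bar',np.median(X[:,2]),np.percentile(q,[1,99],axis=0), np.percentile(q[:,1],99.5)-.033)
E
python3 - <<'E'
import sys; sys.path.insert(0,'.')
from workcell import bot
import numpy as np
o=bot.get_obs(); print(o['eef_pos'])
E
```

```text
[[ 0.58018231 -0.11619373  0.19545465]
 [ 0.57984038 -0.11781803  0.19578266]
 [ 0.57946684 -0.11943343  0.19567836]
 [ 0.57901668 -0.12104234  0.19457052]
 [ 0.57865874 -0.12270229  0.19479632]] 0.5916622547831363 -0.0872698912047015
[[ 0.6026069  -0.12067569  0.19522255]
 [ 0.60221303 -0.12232216  0.19656282]
 [ 0.60193212 -0.12394912  0.19659709]
 [ 0.61682395 -0.12739548  0.01216697]
 [ 0.61004615 -0.12953069  0.08856703]] 0.6146017278337224 -0.08726750319529045
bar 0.22050717123750604 [[ 0.59518007 -0.08961091]
 [ 0.60945537 -0.05406832]] -0.08700581088808013
[ 0.57490084 -0.20351747  0.27204298]
```

drive_tool --steps '[-0.0005,-0.0005,0.01,0,0,0,0.9,0,0,0.01,0,0,0,0.9,0,0,0.008,0,0,0,0.9,0,0,0.006,0,0,0,0.9,0,0,0.004,0,0,0,0.9,0,0,0.004,0,0,0,0.9]'

```text
clock: 6.8
eef_pos: [0.5738, -0.2026, 0.2274]
tool_rot: [0.995, -0.1, -0.001, -0.0]
ft_force: [-0.5, 0.1, -4.3]
grip_width: 0.0087
```

drive_tool --steps '[0,0,0.004,0,0,0,0.9,0,0,0.004,0,0,0,0.9,0,0,0.005,0,0,0,0.9]'

```text
clock: 7.05
eef_pos: [0.5743, -0.2027, 0.2154]
tool_rot: [0.995, -0.099, 0.0, 0.0]
ft_force: [0.2, 0.4, -4.5]
grip_width: 0.0084
```

drive_tool --steps '[0,0,0.008,0,0,0,0.9,0,0,0.008,0,0,0,0.9,0,0,0.007,0,0,0,0.9,0,0,0.005,0,0,0,0.9,0,0,0.003,0,0,0,0.9]'

```text
clock: 7.47
eef_pos: [0.5736, -0.2025, 0.1831]
tool_rot: [0.995, -0.099, -0.001, -0.0]
ft_force: [-0.5, -0.1, -4.2]
grip_width: 0.009
```

drive_tool --steps '[0,0,0.002,0,0,0,0.9,0,0,0.002,0,0,0,0.9]'

```text
clock: 7.63
eef_pos: [0.5742, -0.2027, 0.1803]
tool_rot: [0.995, -0.099, 0.0, 0.0]
ft_force: [0.1, -0.7, -2.7]
grip_width: 0.0086
```

drive_tool --steps '[0,0,0.0015,0,0,0,0.9,0,0,0.001,0,0,0,0.9,0,0,0,0,0,0,0.9]'

```text
clock: 7.88
eef_pos: [0.5741, -0.2026, 0.1779]
tool_rot: [0.995, -0.099, 0.0, -0.0]
ft_force: [-0.2, 0.2, -3.6]
grip_width: 0.0085
```

drive_tool --steps '[0,0,0.001,0,0,0,0.9,0,0,0.001,0,0,0,0.9,0,0,0,0,0,0,0.9]'

```text
clock: 8.13
eef_pos: [0.5739, -0.2026, 0.1759]
tool_rot: [0.995, -0.099, -0.0, 0.0]
ft_force: [-0.5, 0.5, -4.2]
grip_width: 0.0085
```

drive_tool --steps '[0,0,0.0007,0,0,0,0.9,0,0,0.0006,0,0,0,0.9,0,0,0,0,0,0,0.9]'

```text
clock: 8.38
eef_pos: [0.5744, -0.2027, 0.1754]
tool_rot: [0.995, -0.099, 0.001, 0.0]
ft_force: [-1.8, -0.3, 0.9]
grip_width: 0.0085
```

drive_tool --steps '[0,0,0.0007,0,0,0,0.9,0,0,0,0,0,0,0.9]'

```text
clock: 8.55
eef_pos: [0.5746, -0.2028, 0.175]
tool_rot: [0.995, -0.099, 0.001, 0.0]
ft_force: [-1.6, 0.8, 4.3]
grip_width: 0.0087
```

drive_tool --steps '[0,0,0,0,0,0,0.3,0,0,0,0,0,0,0.3,0,0,-0.005,0,0,0,0.3,0,0,-0.02,0,0,0,0.3,0,0,-0.04,0,0,0,0.3,0,0,-0.04,0,0,0,0.3,0,0,-0.02,0,0,0,0.3,0,0,0,0,0,0,0.3]'

```text
clock: 9.22
eef_pos: [0.5765, -0.2034, 0.306]
tool_rot: [0.995, -0.099, 0.006, 0.001]
ft_force: [0.3, 0.3, 2.0]
grip_width: 0.03
```

```bash
python3 - <<'E'
from h import *
from plan import *
snap("wrist","w6"); snap("side","s6"); 
p,r,o=pose(); print(o['clock'],p,o['grip_width'],o['ft_force'])
a=cv2.imread("pics/s6.png")[120:250,260:420]; cv2.imwrite("pics/s6_c.png",cv2.resize(a,(800,600),interpolation=cv2.INTER_CUBIC))
E
```

```text
9.3167 [ 0.5746802  -0.20281507  0.3002987 ] 0.029717054385933517 [ 0.29606492  0.39327151 -0.74142009]
```

View pics/w6.png

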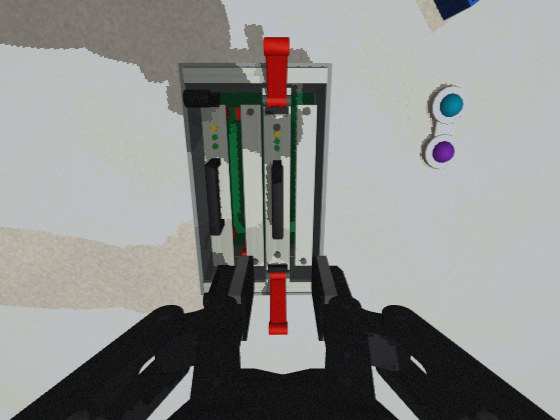

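View pics/s6_c.png

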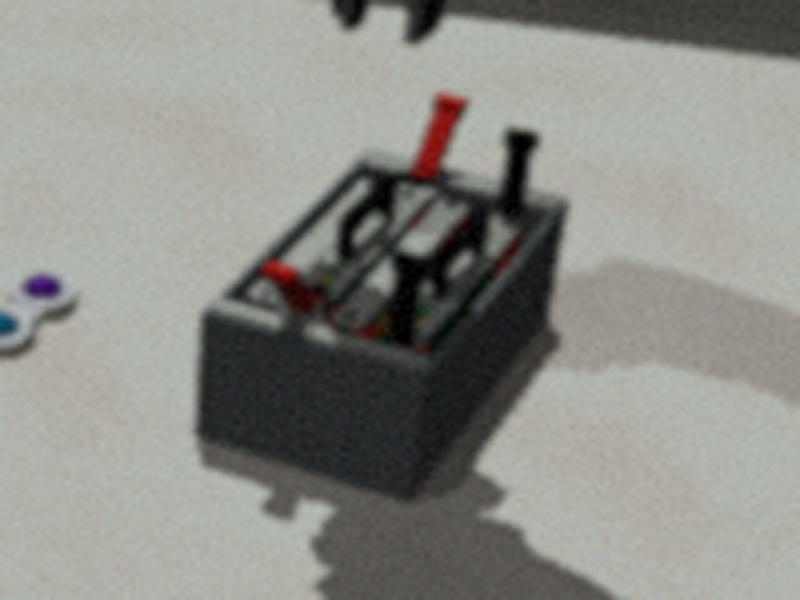

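```bash
cat > meas.py <<'E'
from h import *
yaw=np.radians(-11.33); ex=np.array([np.cos(yaw),np.sin(yaw)]); ey=np.array([-ex[1],ex[0]])
S=np.array([.6024,-.0867])  # slot in ex,ey
def cage(w): return np.dstack([w[...,:2]@ex-S[0],w[...,:2]@ey-S[1],w[...,2]])
def meas(f):
    p,w=cloud(f); P=p.astype(int); c=cage(w)
    red=(P[:,:,0]>110)&(P[:,:,1]<70)&(c[...,2]>.1)&(np.abs(c[...,0])<.025)&(np.abs(c[...,1])<.15)
    for n,s in (('L',1),('R',-1)):
        X=c[red&(s*c[...,1]>.03)]
        if len(X)<10: print(n,'none'); continue
        top=X[X[:,2]>X[:,2].max()-.012]
        X=X*[1,s,1]
        # handle line fit: PCA in y,z of points above pin
        print(n,len(X),'max z',np.percentile(X[:,2],99).round(4),'y range',np.percentile(X[:,1],[1,99]).round(4),'x',np.median(X[:,0]).round(4))
        q=X[:,1:]; 
        zmid=np.percentile(X[:,2],98); t=X[X[:,2]>zmid-.004]; print('   tip top y',np.median(t[:,1]).round(4))
    pan=(np.abs(c[...,0])<.011)&(c[...,2]>.082)&(c[...,2]<.112)&(P.min(2)>60)
    for n,a,b in (('L',.045,.072),('M+',.036,.045),('R',-.072,-.045)):
        m=pan&(c[...,1]>a)&(c[...,1]<b); print('panel',n,m.sum(),np.median(c[m][:,2]).round(4) if m.sum() else None)
    rail=(np.abs(c[...,0])>.015)&(np.abs(c[...,0])<.04)&(c[...,2]>.085)&(c[...,2]<.098)&(P.min(2)>60)
    for n,s in(('L',1),('R',-1)):
        m=rail&(s*c[...,1]>.099)&(s*c[...,1]<.107); print('rail',n,m.sum(),np.median(c[m][:,2]).round(4) if m.sum() else None)
    bl=(c[...,0]>.02)&(c[...,0]<.03)&(c[...,2]>.08)&(c[...,2]<.098)&(P.min(2)>100)
    for n,a,b in (('L',.045,.072),('R',-.072,-.045)):
        m=bl&(c[...,1]>a)&(c[...,1]<b); print('blank(88)',n,m.sum(),np.median(c[m][:,2]).round(4) if m.sum() else None)
if __name__=='__main__':
    import sys; meas(sys.argv[1])
E
python3 meas.py pics/w6.npz
```

```text
L 1439 max z 0.1416 y range [0.0796 0.124 ] x 0.0001
   tip top y 0.1182
R 916 max z 0.1398 y range [0.0812 0.123 ] x -0.0002
   tip top y 0.1184
panel L 691 0.0963
panel M+ 229 0.0964
panel R 521 0.0963
rail L 587 0.0938
rail R 194 0.0921
blank(88) L 342 0.089
blank(88) R 224 0.089
```

drive_tool --steps '[-0.001,-0.04,0,0,0,0,1,0,-0.041,0.01,0,0,0,1,0,-0.04,0.03,0,0,0,1,0,-0.02,0.035,0,0,0,1,0,0,0.015,0,0,0,1,0,0,0.008,0,0,0,1,0,0,0,0,0,0,1]'

```text
clock: 9.9
eef_pos: [0.5979, -0.0699, 0.2024]
tool_rot: [0.995, -0.099, -0.003, -0.001]
ft_force: [0.2, 2.6, -1.8]
grip_width: 0.0
```

```bash
cat > lv.py <<'E'
from plan import *
from meas import ex,ey,S
def cg():
    p,r,o=pose(); return np.array([p[:2]@ex-S[0],p[:2]@ey-S[1],p[2]]),o
def tgt(s,th,pinz=.096,gap=0.): return np.array([0,s*(.084+.052*np.sin(th)+.017+gap),pinz+.052*np.cos(th)+.068])
if __name__=='__main__':
    c,o=cg(); print(round(o['clock'],2),'cage',c.round(4),'F',o['ft_force'].round(1),'Fy',(o['ft_force'][:2]@ey).round(1),o['grip_width'])
    s=int(sys.argv[1]); pz=float(sys.argv[2])
    for t in sys.argv[3:]: print(t,'tgt',tgt(s,float(t),pz).round(4),'delta tool',((tgt(s,float(t),pz)-c)*[1,-1,-1]).round(4))
E
python3 lv.py 1 .096 .74 .64 .54 .44; python3 -c "
from h import *
snap('wrist','w7')"
```

```text
9.9 cage [-0.0024  0.1356  0.2024] F [ 0.2  2.6 -1.8] Fy 2.6 1.746563065581318e-05
.74 tgt [0.     0.1361 0.2024] delta tool [ 0.0024 -0.0005 -0.    ]
.64 tgt [0.     0.1321 0.2057] delta tool [ 0.0024  0.0036 -0.0034]
.54 tgt [0.     0.1277 0.2086] delta tool [ 0.0024  0.0079 -0.0062]
.44 tgt [0.     0.1231 0.211 ] delta tool [ 0.0024  0.0125 -0.0087]
```

View pics/w7.png

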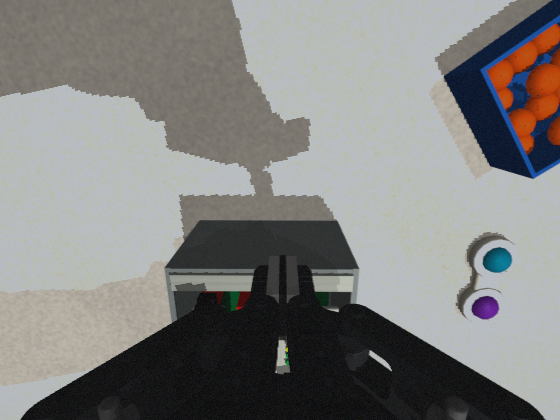

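drive_tool --steps '[0.001,0,0,0,0,0,1,0,0,0,0,0,0,1]'

```text
clock: 10.12
eef_pos: [0.6008, -0.0721, 0.2069]
tool_rot: [0.995, -0.1, 0.0, -0.0]
ft_force: [-0.0, 2.2, -1.7]
grip_width: 0.0002
```

```bash
python3 lv.py 1 .096 .74 .64 .54 .44;
```

```text
10.12 cage [0.0009 0.1341 0.2069] F [-0.   2.2 -1.7] Fy 2.1 0.0001698356147716018
.74 tgt [0.     0.1361 0.2024] delta tool [-0.0009 -0.002   0.0045]
.64 tgt [0.     0.1321 0.2057] delta tool [-0.0009  0.002   0.0012]
.54 tgt [0.     0.1277 0.2086] delta tool [-0.0009  0.0064 -0.0017]
.44 tgt [0.     0.1231 0.211 ] delta tool [-0.0009  0.0109 -0.0042]
```

drive_tool --steps '[-0.0005,0.003,0,0,0,0,1,-0.0005,0.003,-0.001,0,0,0,1,0,0.003,-0.0015,0,0,0,1,0,0.002,-0.0015,0,0,0,1,0,0,0,0,0,0,1]'

```text
clock: 10.53
eef_pos: [0.5986, -0.0824, 0.2128]
tool_rot: [0.995, -0.1, 0.003, -0.001]
ft_force: [-0.6, 4.6, 4.2]
grip_width: 0.0
```

```bash
python3 lv.py 1 .096 .44; python3 -c "
from h import *
snap('side','s8'); crop('s8',260,110,420,250,5)"
```

```text
10.53 cage [0.0007 0.1235 0.2128] F [-0.6  4.6  4.2] Fy 4.4 1.1259212900135372e-05
.44 tgt [0.     0.1231 0.211 ] delta tool [-0.0007  0.0004  0.0018]
```

View pics/s8_c.png

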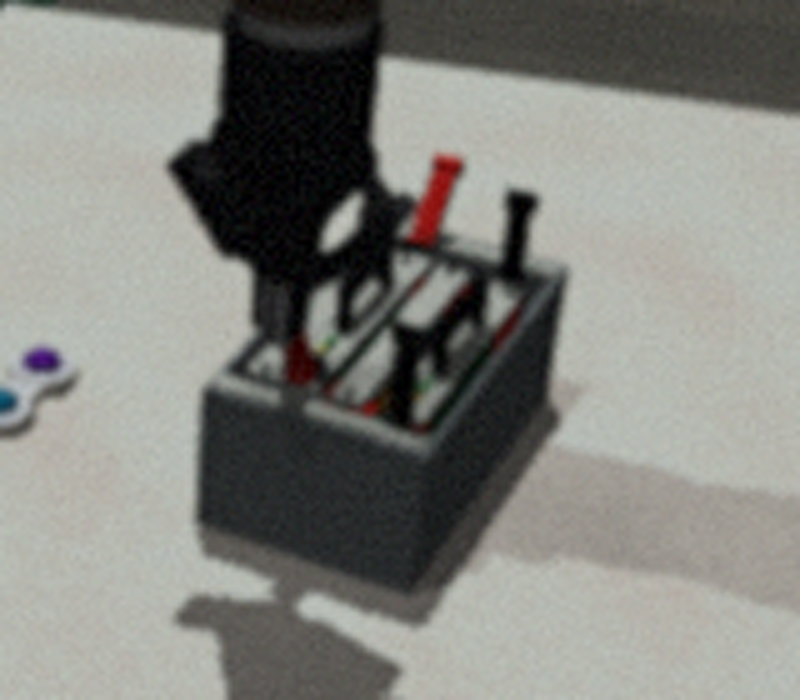

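drive_tool --steps '[0,-0.005,-0.005,0,0,0,1,0,0,-0.025,0,0,0,1,0,0.03,-0.01,0,0,0,1,0,0.036,0,0,0,0,1,0,0.036,0,0,0,0,1,0,0.036,0,0,0,0,1,0,0.036,0,0,0,0,1,0,0.036,0,0,0,0,1]'

```text
clock: 11.25
eef_pos: [0.5562, -0.2858, 0.2512]
tool_rot: [0.995, -0.1, 0.001, 0.001]
ft_force: [1.4, -0.6, 0.3]
grip_width: 0.0002
```

drive_tool --steps '[0,0.036,0,0,0,0,1,0,0.03,0,0,0,0,1,0,0,0,0,0,0,1]'

```text
clock: 11.5
eef_pos: [0.5416, -0.3548, 0.2507]
tool_rot: [0.995, -0.104, 0.0, 0.003]
ft_force: [-0.0, 0.4, 0.7]
grip_width: -0.0001
```

```bash
python3 -c "
from h import *
snap('wrist','w9')"; python3 meas.py pics/w9.npz; python3 lv.py -1 .096 .74
```

```text
L none
R 725 max z 0.1376 y range [0.0818 0.1224] x 0.0025
   tip top y 0.1204
panel L 0 None
panel M+ 0 None
panel R 1400 0.0951
rail L 0 None
rail R 763 0.092
blank(88) L 0 None
blank(88) R 594 0.089
11.55 cage [-0.0015 -0.152   0.2506] F [-0.8  0.4  0.3] Fy 0.3 -0.00012432812664086258
.74 tgt [ 0.     -0.1361  0.2024] delta tool [ 0.0015 -0.0159  0.0482]
```

View pics/w9.png

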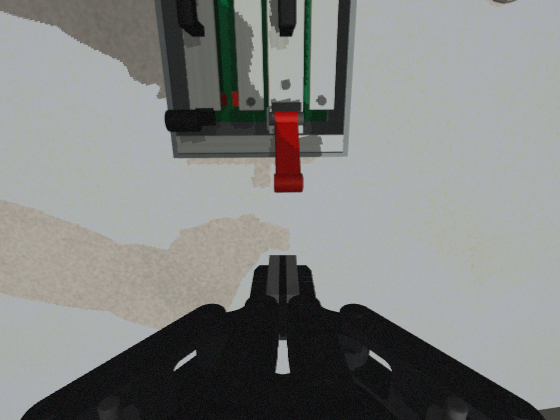

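drive_tool --steps '[0.0015,0,0.02,0,0,-0.5,1,0,0,0.02,0,0,0,1,0,-0.006,0.0075,0,0,0,1,0,0,0,0,0,0,1]'

```text
clock: 11.88
eef_pos: [0.5455, -0.34, 0.2003]
tool_rot: [0.996, -0.095, -0.002, -0.001]
ft_force: [0.4, 0.2, 0.1]
grip_width: 0.0005
```

```bash
python3 lv.py -1 .096 .74 .64 .54 .44
```

```text
11.88 cage [-0.0007 -0.1395  0.2003] F [0.4 0.2 0.1] Fy 0.3 0.0004759204134793491
.74 tgt [ 0.     -0.1361  0.2024] delta tool [ 0.0007 -0.0035 -0.0021]
.64 tgt [ 0.     -0.1321  0.2057] delta tool [ 0.0007 -0.0075 -0.0054]
.54 tgt [ 0.     -0.1277  0.2086] delta tool [ 0.0007 -0.0118 -0.0083]
.44 tgt [ 0.     -0.1231  0.211 ] delta tool [ 0.0007 -0.0164 -0.0107]
```

drive_tool --steps '[0.0005,-0.002,-0.0015,0,0,0,1,0,-0.003,-0.002,0,0,0,1,0,-0.003,-0.002,0,0,0,1,0,0,0,0,0,0,1]'

```text
clock: 12.22
eef_pos: [0.5495, -0.3339, 0.2102]
tool_rot: [0.996, -0.095, 0.002, 0.001]
ft_force: [-0.2, 0.3, -0.2]
grip_width: 0.0001
```

```bash
python3 lv.py -1 .096 .64 .54 .44
```

```text
12.22 cage [ 0.0019 -0.1327  0.2102] F [-0.2  0.3 -0.2] Fy 0.2 0.00011985941644839479
.64 tgt [ 0.     -0.1321  0.2057] delta tool [-0.0019 -0.0007  0.0045]
.54 tgt [ 0.     -0.1277  0.2086] delta tool [-0.0019 -0.005   0.0016]
.44 tgt [ 0.     -0.1231  0.211 ] delta tool [-0.0019 -0.0096 -0.0008]
```

drive_tool --steps '[0,0,0,0,0,0,1,0,0,0,0,0,0,1]'

```text
clock: 12.38
eef_pos: [0.5486, -0.3344, 0.2088]
tool_rot: [0.995, -0.095, 0.001, 0.0]
ft_force: [0.7, 0.0, -0.3]
grip_width: 0.0
```

```bash
python3 lv.py -1 .096 .64 .54 .44
```

```text
12.38 cage [ 0.0012 -0.1334  0.2088] F [ 0.7  0.  -0.3] Fy 0.2 2.450303393391624e-05
.64 tgt [ 0.     -0.1321  0.2057] delta tool [-0.0012 -0.0013  0.0031]
.54 tgt [ 0.     -0.1277  0.2086] delta tool [-0.0012 -0.0056  0.0002]
.44 tgt [ 0.     -0.1231  0.211 ] delta tool [-0.0012 -0.0102 -0.0023]
```

drive_tool --steps '[0,0.004,0.002,0,0,0,1,-0.001,0,0.006,0,0,0,1,0,0,0,0,0,0,1,0,-0.003,0,0,0,0,1,0,-0.003,0,0,0,0,1,0,0,0,0,0,0,1]'

```text
clock: 12.88
eef_pos: [0.5472, -0.3337, 0.2009]
tool_rot: [0.995, -0.096, -0.0, 0.002]
ft_force: [-3.2, -5.4, 3.0]
grip_width: 0.0002
```

```bash
python3 lv.py -1 .096 .64 .54 .44
```

```text
12.88 cage [-0.0003 -0.133   0.2009] F [-3.2 -5.4  3. ] Fy -5.9 0.0001983696627597006
.64 tgt [ 0.     -0.1321  0.2057] delta tool [ 0.0003 -0.001  -0.0048]
.54 tgt [ 0.     -0.1277  0.2086] delta tool [ 0.0003 -0.0053 -0.0077]
.44 tgt [ 0.     -0.1231  0.211 ] delta tool [ 0.0003 -0.0099 -0.0102]
```

Contact now (5.9 N). Follow the arc to about 0.44.

drive_tool --steps '[0,-0.002,-0.0025,0,0,0,1,0,-0.0025,-0.002,0,0,0,1,0,-0.0025,-0.002,0,0,0,1,0,-0.0025,-0.002,0,0,0,1,0,0,0,0,0,0,1]'

```text
clock: 13.3
eef_pos: [0.5493, -0.3241, 0.2097]
tool_rot: [0.995, -0.096, 0.0, 0.002]
ft_force: [-3.5, -4.7, 3.6]
grip_width: -0.0002
```

```bash
python3 lv.py -1 .096  .44
```

```text
13.3 cage [-2.000e-04 -1.232e-01  2.097e-01] F [-3.5 -4.7  3.6] Fy -5.3 -0.00022580297369656648
.44 tgt [ 0.     -0.1231  0.211 ] delta tool [ 0.0002 -0.     -0.0013]
```

drive_tool --steps '[0,0.005,-0.005,0,0,0,1,0,0,-0.025,0,0,0,1,0,-0.01,-0.03,0,0,0,1,0,-0.036,-0.02,0,0,0,1,0,-0.036,-0.01,0,0,0,1,0,-0.036,0,0,0,0,1,0,-0.01,0,0,0,0,1,0,0,0,0,0,0,1]'

```text
clock: 13.97
eef_pos: [0.5736, -0.1987, 0.2989]
tool_rot: [0.996, -0.093, 0.0, -0.001]
ft_force: [0.3, -0.7, -0.9]
grip_width: 0.0003
```

```bash
python3 -c "
from h import *
snap('wrist','w10'); crop('w10',170,30,340,350,2)"; python3 meas.py pics/w10.npz; python3 lv.py 1 .096 .44
```

```text
L 1038 max z 0.1469 y range [0.0837 0.1146] x 0.002
   tip top y 0.1095
R none
panel L 692 0.0944
panel M+ 237 0.0945
panel R 196 0.0958
rail L 621 0.0938
rail R 73 0.0919
blank(88) L 356 0.089
blank(88) R 230 0.0889
14.02 cage [-0.001   0.0027  0.2985] F [1.  0.1 0.9] Fy 0.3 -0.00020802923336530598
.44 tgt [0.     0.1231 0.211 ] delta tool [ 0.001  -0.1205  0.0875]
```

View pics/w10_c.png

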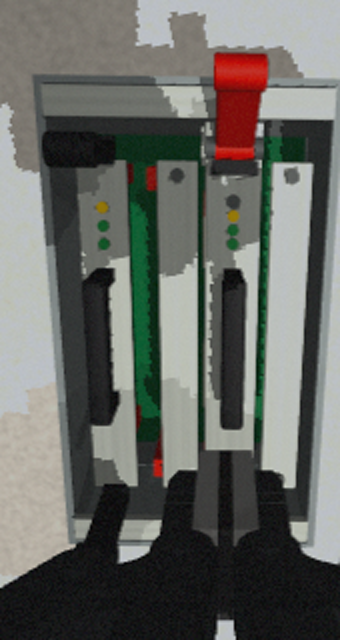

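drive_tool --steps '[0.001,0.036,0,0,0,0.6,1,0,0.036,0,0,0,0,1,0,0.036,0.01,0,0,0,1,0,0.025,0.028,0,0,0,1,0,0,0.03,0,0,0,1,0,0,0.02,0,0,0,1,0,0,0,0,0,0,1]'

```text
clock: 14.6
eef_pos: [0.5438, -0.3336, 0.2039]
tool_rot: [0.995, -0.102, -0.005, -0.003]
ft_force: [-0.4, 0.2, -1.4]
grip_width: 0.0001
```

```bash
python3 lv.py -1 .095  .44 .38 .33 .25
```

```text
14.6 cage [-0.0036 -0.1335  0.2039] F [-0.4  0.2 -1.4] Fy 0.1 0.00010618449874345354
.44 tgt [ 0.     -0.1231  0.21  ] delta tool [ 0.0036 -0.0104 -0.0062]
.38 tgt [ 0.     -0.1203  0.2113] delta tool [ 0.0036 -0.0132 -0.0074]
.33 tgt [ 0.     -0.1179  0.2122] delta tool [ 0.0036 -0.0157 -0.0083]
.25 tgt [ 0.     -0.1139  0.2134] delta tool [ 0.0036 -0.0197 -0.0095]
```

drive_tool --steps '[0.001,-0.004,0,0,0,0,1,0,0,0,0,0,0,1,0,0,0,0,0,0,1]'

```text
clock: 14.85
eef_pos: [0.5505, -0.3293, 0.2128]
tool_rot: [0.995, -0.1, 0.002, 0.001]
ft_force: [-0.1, -0.2, 0.2]
grip_width: -0.0005
```

```bash
python3 lv.py -1 .095  .44 .38 .33 .25
```

```text
14.85 cage [ 0.0021 -0.1281  0.2128] F [-0.1 -0.2  0.2] Fy -0.2 -0.0005080933522095812
.44 tgt [ 0.     -0.1231  0.21  ] delta tool [-0.0021 -0.0049  0.0027]
.38 tgt [ 0.     -0.1203  0.2113] delta tool [-0.0021 -0.0078  0.0015]
.33 tgt [ 0.     -0.1179  0.2122] delta tool [-0.0021 -0.0102  0.0006]
.25 tgt [ 0.     -0.1139  0.2134] delta tool [-0.0021 -0.0142 -0.0006]
```

drive_tool --steps '[-0.001,-0.003,0.002,0,0,0,1,0,-0.002,0.001,0,0,0,1,0,-0.002,0,0,0,0,1,0,-0.0015,0,0,0,0,1,0,0,0,0,0,0,1]'

```text
clock: 15.27
eef_pos: [0.5508, -0.3227, 0.2105]
tool_rot: [0.995, -0.101, 0.002, 0.004]
ft_force: [-1.6, -6.6, 5.0]
grip_width: -0.0001
```

```bash
python3 lv.py -1 .095  .38 .33 .25
```

```text
15.27 cage [ 0.001  -0.1215  0.2105] F [-1.6 -6.6  5. ] Fy -6.8 -6.496877565751961e-05
.38 tgt [ 0.     -0.1203  0.2113] delta tool [-0.001  -0.0012 -0.0008]
.33 tgt [ 0.     -0.1179  0.2122] delta tool [-0.001  -0.0036 -0.0017]
.25 tgt [ 0.     -0.1139  0.2134] delta tool [-0.001  -0.0076 -0.0029]
```

drive_tool --steps '[0,-0.0015,-0.0007,0,0,0,1,0,-0.0015,-0.0007,0,0,0,1,0,-0.0015,-0.0007,0,0,0,1,0,0,0,0,0,0,1]'

```text
clock: 15.6
eef_pos: [0.5518, -0.3184, 0.213]
tool_rot: [0.995, -0.101, 0.002, 0.004]
ft_force: [-1.8, -5.7, 5.3]
grip_width: 0.0001
```

```bash
python3 lv.py -1 .095  .33 .25
```

```text
15.6 cage [ 0.0011 -0.1171  0.213 ] F [-1.8 -5.7  5.3] Fy -5.9 0.00013469363478664452
.33 tgt [ 0.     -0.1179  0.2122] delta tool [-0.0011  0.0008  0.0008]
.25 tgt [ 0.     -0.1139  0.2134] delta tool [-0.0011 -0.0032 -0.0004]
```

drive_tool --steps '[0,0.005,-0.004,0,0,0,1,0,0,-0.028,0,0,0,1,0,-0.015,-0.03,0,0,0,0.3,0,-0.036,-0.02,0,0,0,0.3,0,-0.036,-0.005,0,0,0,0.3,0,-0.034,0,0,0,0,0.3,0,0,0,0,0,0,0.3]'

```text
clock: 16.18
eef_pos: [0.5756, -0.1963, 0.2982]
tool_rot: [0.995, -0.097, 0.001, -0.002]
ft_force: [-0.2, -0.5, -0.2]
grip_width: 0.0299
```

```bash
python3 -c "
from h import *
snap('wrist','w11'); crop('w11',170,30,340,350,2)"; python3 meas.py pics/w11.npz; python3 lv.py 1 .095 .5 .44 .3
```

```text
L 1015 max z 0.1472 y range [0.0844 0.1145] x 0.0019
   tip top y 0.1095
R 550 max z 0.1503 y range [0.0783 0.1051] x 0.0024
   tip top y 0.1003
panel L 691 0.0944
panel M+ 233 0.0946
panel R 536 0.0959
rail L 637 0.0938
rail R 202 0.092
blank(88) L 351 0.0889
blank(88) R 240 0.089
16.23 cage [0.0004 0.0048 0.2975] F [-0.5 -1.1  0.2] Fy -1.1 0.02976924008231504
.5 tgt [0.     0.1259 0.2086] delta tool [-0.0004 -0.1211  0.0889]
.44 tgt [0.     0.1231 0.21  ] delta tool [-0.0004 -0.1183  0.0875]
.3 tgt [0.     0.1164 0.2127] delta tool [-0.0004 -0.1116  0.0849]
```

View pics/w11_c.png

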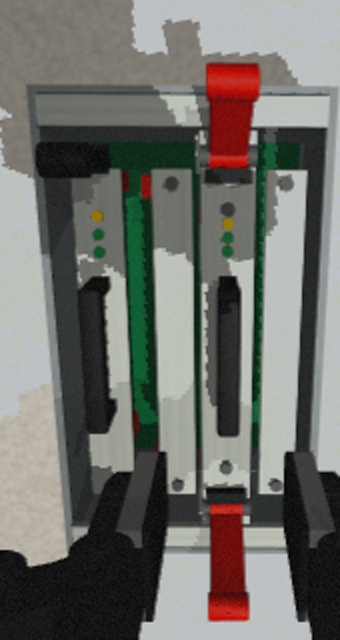

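drive_tool --steps '[0,0.036,0,0,0,0,1,0,0.036,0,0,0,0,1,0,0.036,0.01,0,0,0,1,0,0.02,0.027,0,0,0,1,0,0,0.027,0,0,0,1,0,0,0.02,0,0,0,1,0,0,0,0,0,0,1,0,0,0,0,0,0,1]'

```text
clock: 16.9
eef_pos: [0.5475, -0.328, 0.2112]
tool_rot: [0.995, -0.101, -0.002, -0.001]
ft_force: [0.6, -0.4, -0.0]
grip_width: 0.0001
```

```bash
python3 lv.py -1 .095  .33 .25 .2
```

```text
16.9 cage [-0.0011 -0.1274  0.2112] F [ 0.6 -0.4 -0. ] Fy -0.3 5.1461210879899386e-05
.33 tgt [ 0.     -0.1179  0.2122] delta tool [ 0.0011 -0.0095 -0.001 ]
.25 tgt [ 0.     -0.1139  0.2134] delta tool [ 0.0011 -0.0135 -0.0022]
.2 tgt [ 0.     -0.1113  0.214 ] delta tool [ 0.0011 -0.016  -0.0028]
```

drive_tool --steps '[0.001,-0.004,0,0,0,0,1,0,-0.004,0,0,0,0,1,0,-0.002,-0.001,0,0,0,1,0,-0.0015,-0.001,0,0,0,1,0,-0.0015,0,0,0,0,1,0,0,0,0,0,0,1]'

```text
clock: 17.4
eef_pos: [0.553, -0.3159, 0.2165]
tool_rot: [0.995, -0.1, 0.002, 0.001]
ft_force: [-0.7, -4.0, 4.4]
grip_width: 0.0002
```

```bash
python3 lv.py -1 .095  .25 .2 .15
```

```text
17.4 cage [ 0.0019 -0.1144  0.2165] F [-0.7 -4.   4.4] Fy -4.1 0.00016466841698532
.25 tgt [ 0.     -0.1139  0.2134] delta tool [-0.0019 -0.0005  0.0031]
.2 tgt [ 0.     -0.1113  0.214 ] delta tool [-0.0019 -0.0031  0.0025]
.15 tgt [ 0.     -0.1088  0.2144] delta tool [-0.0019 -0.0056  0.0021]
```

drive_tool --steps '[0,-0.0015,0,0,0,0,1,0,-0.0015,0,0,0,0,1,0,0,0,0,0,0,1]'

```text
clock: 17.65
eef_pos: [0.5536, -0.3139, 0.2171]
tool_rot: [0.995, -0.101, 0.002, 0.002]
ft_force: [-2.1, -6.2, 7.1]
grip_width: 0.0
```

```bash
python3 lv.py -1 .095  .2 .15
```

```text
17.65 cage [ 0.0021 -0.1123  0.2171] F [-2.1 -6.2  7.1] Fy -6.5 2.7397004114432846e-05
.2 tgt [ 0.     -0.1113  0.214 ] delta tool [-0.0021 -0.001   0.0031]
.15 tgt [ 0.     -0.1088  0.2144] delta tool [-0.0021 -0.0036  0.0027]
```

drive_tool --steps '[-0.001,0.004,0,0,0,0,1,0,0,0.006,0,0,0,1,0,-0.002,0.001,0,0,0,1,0,-0.002,0,0,0,0,1,0,-0.001,0,0,0,0,1,0,0,0,0,0,0,1]'

```text
clock: 18.15
eef_pos: [0.552, -0.311, 0.2076]
tool_rot: [0.995, -0.1, -0.0, 0.0]
ft_force: [-1.5, -4.1, 1.8]
grip_width: -0.0003
```

```bash
sed -i 's/+\.068/+.065/' lv.py; python3 lv.py -1 .095  .2 .15
```

```text
18.15 cage [-0.     -0.1098  0.2076] F [-1.5 -4.1  1.8] Fy -4.4 -0.00026098450662215674
.2 tgt [ 0.     -0.1113  0.211 ] delta tool [ 0.      0.0015 -0.0034]
.15 tgt [ 0.     -0.1088  0.2114] delta tool [ 0.     -0.001  -0.0038]
```

drive_tool --steps '[0,-0.0015,-0.0007,0,0,0,1,0,-0.0015,-0.0005,0,0,0,1,0,0,0,0,0,0,1]'

```text
clock: 18.4
eef_pos: [0.5527, -0.3077, 0.2088]
tool_rot: [0.995, -0.1, -0.0, -0.0]
ft_force: [-0.2, -1.4, 1.1]
grip_width: 0.0002
```

```bash
python3 lv.py -1 .095  .15 .1
```

```text
18.4 cage [-0.     -0.1064  0.2088] F [-0.2 -1.4  1.1] Fy -1.5 0.00015016128559548978
.15 tgt [ 0.     -0.1088  0.2114] delta tool [ 0.      0.0023 -0.0026]
.1 tgt [ 0.     -0.1062  0.2117] delta tool [ 0.     -0.0002 -0.003 ]
```

drive_tool --steps '[0,0.005,-0.004,0,0,0,1,0,0,-0.028,0,0,0,1,0,-0.015,-0.03,0,0,0,0.3,0,-0.036,-0.02,0,0,0,0.3,0,-0.036,-0.008,0,0,0,0.3,0,-0.024,0,0,0,0,0.3,0,0,0,0,0,0,0.3]'

```text
clock: 18.98
eef_pos: [0.5751, -0.1991, 0.3001]
tool_rot: [0.995, -0.097, 0.001, -0.002]
ft_force: [0.1, -0.6, 0.7]
grip_width: 0.03
```

```bash
python3 -c "
from h import *
snap('wrist','w12'); crop('w12',170,30,340,350,2)"; python3 meas.py pics/w12.npz; python3 lv.py 1 .095 .5 .44 .3
```

```text
L 1015 max z 0.1471 y range [0.0839 0.1149] x 0.002
   tip top y 0.1093
R 270 max z 0.154 y range [0.0786 0.0952] x 0.0021
   tip top y 0.0895
panel L 700 0.0944
panel M+ 231 0.0947
panel R 529 0.0959
rail L 621 0.0938
rail R 195 0.092
blank(88) L 351 0.089
blank(88) R 238 0.0889
19.03 cage [0.0004 0.0023 0.2994] F [ 0.1 -0.1 -1.2] Fy -0.1 0.029908629048441087
.5 tgt [0.     0.1259 0.2056] delta tool [-0.0004 -0.1236  0.0937]
.44 tgt [0.     0.1231 0.207 ] delta tool [-0.0004 -0.1208  0.0923]
.3 tgt [0.     0.1164 0.2097] delta tool [-0.0004 -0.114   0.0897]
```

View pics/w12_c.png

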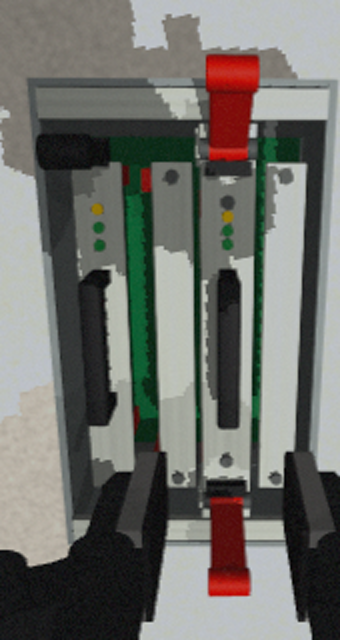

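drive_tool --steps '[0,-0.036,0,0,0,0,1,0,-0.036,0.004,0,0,0,1,0,-0.036,0.025,0,0,0,1,0,-0.025,0.03,0,0,0,1,0,0,0.032,0,0,0,1,0,0,0,0,0,0,1,0,0,0,0,0,0,1]'

```text
clock: 19.62
eef_pos: [0.5984, -0.0758, 0.2069]
tool_rot: [0.995, -0.1, -0.003, -0.0]
ft_force: [0.4, -0.4, -0.5]
grip_width: -0.0
```

```bash
python3 lv.py 1 .095  .5 .4 .3 .2
```

```text
19.62 cage [-0.0008  0.1299  0.2069] F [ 0.4 -0.4 -0.5] Fy -0.3 -4.865120127153626e-06
.5 tgt [0.     0.1259 0.2056] delta tool [0.0008 0.004  0.0013]
.4 tgt [0.     0.1212 0.2079] delta tool [ 0.0008  0.0086 -0.001 ]
.3 tgt [0.     0.1164 0.2097] delta tool [ 0.0008  0.0135 -0.0028]
.2 tgt [0.     0.1113 0.211 ] delta tool [ 0.0008  0.0186 -0.0041]
```

drive_tool --steps '[0.0005,0.003,0.002,0,0,0,1,0,0.003,0,0,0,0,1,0,0.0025,-0.001,0,0,0,1,0,0.0025,-0.001,0,0,0,1,0,0.0025,-0.001,0,0,0,1,0,0,0,0,0,0,1]'

```text
clock: 20.12
eef_pos: [0.5989, -0.0899, 0.2132]
tool_rot: [0.995, -0.101, 0.002, -0.001]
ft_force: [0.2, 3.1, 3.4]
grip_width: 0.0
```

```bash
python3 lv.py 1 .095  .4 .3 .2
```

```text
20.12 cage [0.0025 0.1162 0.2132] F [0.2 3.1 3.4] Fy 3.1 5.443223675701505e-06
.4 tgt [0.     0.1212 0.2079] delta tool [-0.0025 -0.0051  0.0053]
.3 tgt [0.     0.1164 0.2097] delta tool [-0.0025 -0.0002  0.0035]
.2 tgt [0.     0.1113 0.211 ] delta tool [-0.0025  0.0048  0.0022]
```

drive_tool --steps '[-0.001,0.0015,0.002,0,0,0,1,-0.001,0.0015,0.001,0,0,0,1,0,0.0015,0,0,0,0,1,0,0.0015,0,0,0,0,1,0,0,0,0,0,0,1]'

```text
clock: 20.53
eef_pos: [0.5947, -0.0949, 0.2071]
tool_rot: [0.995, -0.101, 0.0, 0.0]
ft_force: [1.4, 3.6, 1.8]
grip_width: -0.0001
```

```bash
python3 lv.py 1 .095  .3 .2 .15 .1
```

```text
20.53 cage [-0.0006  0.1104  0.2071] F [1.4 3.6 1.8] Fy 3.8 -8.667425733001163e-05
.3 tgt [0.     0.1164 0.2097] delta tool [ 0.0006 -0.0059 -0.0026]
.2 tgt [0.     0.1113 0.211 ] delta tool [ 0.0006 -0.0009 -0.0039]
.15 tgt [0.     0.1088 0.2114] delta tool [ 0.0006  0.0017 -0.0044]
.1 tgt [0.     0.1062 0.2117] delta tool [ 0.0006  0.0043 -0.0047]
```

Left about 0.18 and still free. Bring it to about 0.1.

drive_tool --steps '[0,0.0015,-0.001,0,0,0,1,0,0.0015,-0.001,0,0,0,1,0,0.0012,0,0,0,0,1,0,0,0,0,0,0,1]'

```text
clock: 20.87
eef_pos: [0.5937, -0.099, 0.2088]
tool_rot: [0.995, -0.101, -0.0, 0.0]
ft_force: [1.1, 2.6, 1.8]
grip_width: 0.0002
```

drive_tool --steps '[0,-0.005,-0.004,0,0,0,1,0,0,-0.028,0,0,0,1,0,0.018,-0.03,0,0,0,0.3,0,0.036,-0.02,0,0,0,0.3,0,0.036,-0.008,0,0,0,0.3,0,0.023,0,0,0,0,0.3,0,0,0,0,0,0,0.3]'

```text
clock: 21.45
eef_pos: [0.5712, -0.2095, 0.3002]
tool_rot: [0.995, -0.103, 0.001, 0.002]
ft_force: [0.1, -0.6, -0.6]
grip_width: 0.0297
```

```bash
python3 -c "
from h import *
snap('wrist','w13')"; python3 meas.py pics/w13.npz; python3 lv.py -1 .095 .1
```

```text
L 507 max z 0.154 y range [0.0812 0.0937] x -0.0009
   tip top y 0.0878
R 246 max z 0.1527 y range [0.0796 0.0961] x -0.0015
   tip top y 0.091
panel L 777 0.0952
panel M+ 261 0.0951
panel R 558 0.0951
rail L 659 0.0938
rail R 186 0.092
blank(88) L 361 0.0889
blank(88) R 241 0.0889
21.5 cage [-0.0014 -0.0043  0.2993] F [ 0.5 -0.   0. ] Fy 0.1 0.030061484117645396
.1 tgt [ 0.     -0.1062  0.2117] delta tool [0.0014 0.1019 0.0876]
```

drive_tool --steps '[0.001,0.036,0,0,0,0,1,0,0.036,0.004,0,0,0,1,0,0.036,0.02,0,0,0,1,0,0.007,0.03,0,0,0,1,0,0,0.034,0,0,0,1,0,0,0,0,0,0,1,0,0,0,0,0,0,1]'

```text
clock: 22.08
eef_pos: [0.5489, -0.3158, 0.2085]
tool_rot: [0.995, -0.1, -0.003, -0.001]
ft_force: [-0.2, 1.8, 0.5]
grip_width: -0.0004
```

```bash
python3 lv.py -1 .0945  .1 .05 0 -.05
```

```text
22.08 cage [-0.0021 -0.1151  0.2085] F [-0.2  1.8  0.5] Fy 1.7 -0.00036030730057895526
.1 tgt [ 0.     -0.1062  0.2112] delta tool [ 0.0021 -0.0089 -0.0027]
.05 tgt [ 0.     -0.1036  0.2114] delta tool [ 0.0021 -0.0115 -0.0029]
0 tgt [ 0.     -0.101   0.2115] delta tool [ 0.0021 -0.0141 -0.003 ]
-.05 tgt [ 0.     -0.0984  0.2114] delta tool [ 0.0021 -0.0167 -0.0029]
```

drive_tool --steps '[0,-0.003,0,0,0,0,1,0,-0.003,0.001,0,0,0,1,0,-0.002,0,0,0,0,1,0,-0.0015,0,0,0,0,1,0,-0.0015,0,0,0,0,1,0,0,0,0,0,0,1]'

```text
clock: 22.58
eef_pos: [0.5532, -0.3071, 0.2119]
tool_rot: [0.995, -0.1, 0.001, 0.001]
ft_force: [-0.8, -3.9, 2.6]
grip_width: 0.0
```

```bash
python3 lv.py -1 .0945  .1 .05 0 -.05
```

```text
22.58 cage [ 0.0003 -0.1058  0.2119] F [-0.8 -3.9  2.6] Fy -4.0 1.4226022556551102e-05
.1 tgt [ 0.     -0.1062  0.2112] delta tool [-0.0003  0.0004  0.0007]
.05 tgt [ 0.     -0.1036  0.2114] delta tool [-0.0003 -0.0022  0.0005]
0 tgt [ 0.     -0.101   0.2115] delta tool [-0.0003 -0.0048  0.0004]
-.05 tgt [ 0.     -0.0984  0.2114] delta tool [-0.0003 -0.0074  0.0005]
```

drive_tool --steps '[0,-0.0015,0.0005,0,0,0,1,0,-0.0015,0.0005,0,0,0,1,0,-0.0015,0,0,0,0,1,0,0,0,0,0,0,1]'

```text
clock: 22.92
eef_pos: [0.5533, -0.3027, 0.2093]
tool_rot: [0.995, -0.101, 0.0, 0.001]
ft_force: [-1.0, -5.0, 3.5]
grip_width: -0.0002
```

```bash
python3 lv.py -1 .0945 0 -.05
```

```text
22.92 cage [-0.0004 -0.1014  0.2093] F [-1.  -5.   3.5] Fy -5.1 -0.00017004714671268738
0 tgt [ 0.     -0.101   0.2115] delta tool [ 0.0004 -0.0004 -0.0022]
-.05 tgt [ 0.     -0.0984  0.2114] delta tool [ 0.0004 -0.003  -0.0022]
```

drive_tool --steps '[0,0.006,-0.004,0,0,0,1,0,0,-0.032,0,0,0,1,0,-0.036,-0.006,0,0,0,1,0,-0.037,0,0,0,0,1,0,-0.037,0,0,0,0,1,0,-0.037,0,0,0,0,1,0,-0.037,0,0,0,0,1,0,-0.036,0,0,0,0,1]'

```text
clock: 23.58
eef_pos: [0.5955, -0.0898, 0.2502]
tool_rot: [0.995, -0.1, -0.001, -0.001]
ft_force: [0.6, 0.1, -0.2]
grip_width: 0.0002
```

drive_tool --steps '[0,-0.004,0.02,0,0,0,1,0,0,0.022,0,0,0,1,0,0,0,0,0,0,1,0,0,0,0,0,0,1]'

```text
clock: 23.92
eef_pos: [0.5954, -0.0876, 0.2072]
tool_rot: [0.995, -0.1, -0.003, -0.001]
ft_force: [0.4, -0.2, -0.9]
grip_width: -0.0001
```

```bash
python3 lv.py 1 .0945 .1 .05 0 -.05
```

```text
23.92 cage [-0.0014  0.1178  0.2072] F [ 0.4 -0.2 -0.9] Fy -0.1 -0.00012106814581926629
.1 tgt [0.     0.1062 0.2112] delta tool [ 0.0014  0.0116 -0.0041]
.05 tgt [0.     0.1036 0.2114] delta tool [ 0.0014  0.0142 -0.0042]
0 tgt [0.     0.101  0.2115] delta tool [ 0.0014  0.0168 -0.0043]
-.05 tgt [0.     0.0984 0.2114] delta tool [ 0.0014  0.0194 -0.0042]
```

drive_tool --steps '[0.0005,0.004,0,0,0,0,1,0,0.004,0,0,0,0,1,0,0.003,0,0,0,0,1,0,0.0025,0,0,0,0,1,0,0.002,0,0,0,0,1,0,0.0015,0,0,0,0,1,0,0,0,0,0,0,1]'

```text
clock: 24.5
eef_pos: [0.5948, -0.1046, 0.2103]
tool_rot: [0.995, -0.1, 0.001, -0.002]
ft_force: [1.6, 6.4, 1.9]
grip_width: -0.0001
```

```bash
python3 lv.py 1 .0945 0 -.05
```

```text
24.5 cage [0.0013 0.101  0.2103] F [1.6 6.4 1.9] Fy 6.6 -9.164862038996118e-05
0 tgt [0.     0.101  0.2115] delta tool [-0.0013 -0.     -0.0012]
-.05 tgt [0.     0.0984 0.2114] delta tool [-0.0013  0.0026 -0.0012]
```

drive_tool --steps '[0,-0.006,-0.004,0,0,0,1,0,0,-0.03,0,0,0,1,0,0.018,-0.03,0,0,0,0.3,0,0.036,-0.02,0,0,0,0.3,0,0.036,-0.006,0,0,0,0.3,0,0.018,0,0,0,0,0.3,0,0,0,0,0,0,0.3]'

```text
clock: 25.08
eef_pos: [0.5727, -0.2097, 0.3005]
tool_rot: [0.995, -0.103, 0.001, 0.002]
ft_force: [0.7, 0.6, 0.1]
grip_width: 0.0298
```

```bash
python3 -c "
from h import *
snap('wrist','w14'); crop('w14',170,30,340,350,2)"; python3 meas.py pics/w14.npz; python3 lv.py -1 .095 .1
```

```text
L 474 max z 0.1535 y range [0.0777 0.0886] x -0.0027
   tip top y 0.0827
R 233 max z 0.153 y range [0.0796 0.0888] x -0.0032
   tip top y 0.0841
panel L 743 0.0946
panel M+ 236 0.0946
panel R 517 0.0945
rail L 661 0.0938
rail R 189 0.092
blank(88) L 356 0.089
blank(88) R 242 0.089
25.13 cage [ 1.000e-04 -4.400e-03  2.997e-01] F [ 0.5  0.  -0.2] Fy 0.1 0.029948347445530113
.1 tgt [ 0.     -0.1062  0.2117] delta tool [-1.000e-04  1.018e-01  8.790e-02]
```

View pics/w14_c.png

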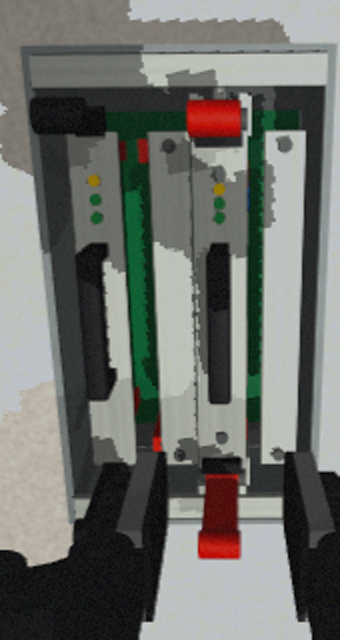

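drive_tool --steps '[0,0.036,0,0,0,0,1,0,0.036,0.004,0,0,0,1,0,0.033,0.02,0,0,0,1,0,0.004,0.032,0,0,0,1,0,0,0.034,0,0,0,1,0,0,0,0,0,0,1,0,0,0,0,0,0,1]'

```text
clock: 25.72
eef_pos: [0.5506, -0.3105, 0.2068]
tool_rot: [0.995, -0.1, -0.003, -0.001]
ft_force: [-0.1, -0.1, 0.2]
grip_width: 0.0002
```

```bash
python3 lv.py -1 .093 0 -.05 -.1 -.15
```

```text
25.72 cage [-0.0015 -0.1096  0.2068] F [-0.1 -0.1  0.2] Fy -0.2 0.0001717938959645714
0 tgt [ 0.    -0.101  0.21 ] delta tool [ 0.0015 -0.0086 -0.0032]
-.05 tgt [ 0.     -0.0984  0.2099] delta tool [ 0.0015 -0.0112 -0.0031]
-.1 tgt [ 0.     -0.0958  0.2097] delta tool [ 0.0015 -0.0138 -0.003 ]
-.15 tgt [ 0.     -0.0932  0.2094] delta tool [ 0.0015 -0.0164 -0.0026]
```

drive_tool --steps '[0,-0.003,0,0,0,0,1,0,-0.003,0.001,0,0,0,1,0,-0.003,0,0,0,0,1,0,-0.0015,0,0,0,0,1,0,-0.0015,0,0,0,0,1,0,-0.0015,0,0,0,0,1,0,0,0,0,0,0,1]'

```text
clock: 26.3
eef_pos: [0.5554, -0.3005, 0.2104]
tool_rot: [0.995, -0.101, 0.002, 0.003]
ft_force: [-0.0, -5.1, 2.2]
grip_width: -0.0005
```

```bash
python3 lv.py -1 .093 0 -.05 -.1 -.15
```

```text
26.3 cage [ 0.0012 -0.0989  0.2104] F [-0.  -5.1  2.2] Fy -5.1 -0.000526952892265377
0 tgt [ 0.    -0.101  0.21 ] delta tool [-0.0012  0.0021  0.0004]
-.05 tgt [ 0.     -0.0984  0.2099] delta tool [-0.0012 -0.0005  0.0005]
-.1 tgt [ 0.     -0.0958  0.2097] delta tool [-0.0012 -0.0031  0.0007]
-.15 tgt [ 0.     -0.0932  0.2094] delta tool [-0.0012 -0.0056  0.001 ]
```

drive_tool --steps '[0,-0.0015,0.001,0,0,0,1,0,-0.0015,0.0005,0,0,0,1,0,-0.001,0,0,0,0,1,0,0,0,0,0,0,1]'

```text
clock: 26.63
eef_pos: [0.5562, -0.2967, 0.2089]
tool_rot: [0.995, -0.101, 0.002, 0.003]
ft_force: [-1.1, -4.7, 2.1]
grip_width: 0.0001
```

```bash
python3 lv.py -1 .093 -.1 -.15
```

```text
26.63 cage [ 0.0013 -0.0949  0.2089] F [-1.1 -4.7  2.1] Fy -4.8 6.258618449833065e-05
-.1 tgt [ 0.     -0.0958  0.2097] delta tool [-0.0013  0.0009 -0.0008]
-.15 tgt [ 0.     -0.0932  0.2094] delta tool [-0.0013 -0.0017 -0.0005]
```

drive_tool --steps '[0,0.006,-0.004,0,0,0,1,0,0,-0.032,0,0,0,1,0,-0.036,-0.006,0,0,0,1,0,-0.037,0,0,0,0,1,0,-0.037,0,0,0,0,1,0,-0.037,0,0,0,0,1,0,-0.037,0,0,0,0,1,0,-0.027,0,0,0,0,1]'

```text
clock: 27.3
eef_pos: [0.5966, -0.0907, 0.2495]
tool_rot: [0.995, -0.099, 0.0, -0.001]
ft_force: [-0.3, 0.0, 0.5]
grip_width: -0.0002
```

drive_tool --steps '[0,0,0.021,0,0,0,1,0,0,0.022,0,0,0,1,0,0,0,0,0,0,1,0,0,0,0,0,0,1]'

```text
clock: 27.63
eef_pos: [0.5954, -0.0935, 0.205]
tool_rot: [0.995, -0.1, -0.002, -0.0]
ft_force: [0.0, -0.4, -0.7]
grip_width: 0.0002
```

```bash
python3 lv.py 1 .093 0 -.05 -.1
```

```text
27.63 cage [-2.00e-04  1.12e-01  2.05e-01] F [ 0.  -0.4 -0.7] Fy -0.4 0.00023280020867752165
0 tgt [0.    0.101 0.21 ] delta tool [ 0.0002  0.011  -0.005 ]
-.05 tgt [0.     0.0984 0.2099] delta tool [ 0.0002  0.0136 -0.0049]
-.1 tgt [0.     0.0958 0.2097] delta tool [ 0.0002  0.0162 -0.0048]
```

drive_tool --steps '[0,0.004,-0.001,0,0,0,1,0,0.004,0,0,0,0,1,0,0.003,0,0,0,0,1,0,0.0015,0,0,0,0,1,0,0.0015,0,0,0,0,1,0,0.0015,0,0,0,0,1,0,0,0,0,0,0,1]'

```text
clock: 28.22
eef_pos: [0.5941, -0.1083, 0.2077]
tool_rot: [0.995, -0.1, 0.001, -0.002]
ft_force: [2.4, 5.9, 0.8]
grip_width: -0.0
```

```bash
python3 lv.py 1 .093 0 -.05 -.1
```

```text
28.22 cage [0.0014 0.0972 0.2077] F [2.4 5.9 0.8] Fy 6.3 -1.6162964652287478e-05
0 tgt [0.    0.101 0.21 ] delta tool [-0.0014 -0.0038 -0.0023]
-.05 tgt [0.     0.0984 0.2099] delta tool [-0.0014 -0.0012 -0.0023]
-.1 tgt [0.     0.0958 0.2097] delta tool [-0.0014  0.0014 -0.0021]
```

drive_tool --steps '[0,0.0015,-0.0005,0,0,0,1,0,0.001,0,0,0,0,1,0,0,0,0,0,0,1]'

```text
clock: 28.47
eef_pos: [0.5936, -0.1101, 0.2073]
tool_rot: [0.995, -0.1, 0.001, -0.003]
ft_force: [2.9, 6.9, -3.4]
grip_width: -0.0002
```

drive_tool --steps '[0,-0.006,-0.004,0,0,0,1,0,0,-0.03,0,0,0,1,0,0.018,-0.03,0,0,0,0.3,0,0.036,-0.02,0,0,0,0.3,0,0.036,-0.009,0,0,0,0.3,0,0.012,0,0,0,0,0.3,0,0,0,0,0,0,0.3]'

```text
clock: 29.05
eef_pos: [0.5729, -0.2095, 0.3018]
tool_rot: [0.995, -0.103, 0.001, 0.001]
ft_force: [0.4, 0.1, -0.7]
grip_width: 0.0298
```

```bash
python3 -c "
from h import *
snap('wrist','w15'); crop('w15',170,30,340,350,2)"; python3 meas.py pics/w15.npz; python3 lv.py -1 .095 .1
```

```text
L 434 max z 0.1513 y range [0.0724 0.0828] x -0.0025
   tip top y 0.0776
R 232 max z 0.1502 y range [0.0747 0.084 ] x -0.0029
   tip top y 0.0784
panel L 683 0.0925
panel M+ 234 0.0922
panel R 512 0.0916
rail L 652 0.0938
rail R 196 0.092
blank(88) L 370 0.0889
blank(88) R 237 0.089
29.1 cage [ 2.000e-04 -4.300e-03  3.007e-01] F [-0.1  0.2 -1. ] Fy 0.2 0.030022735202500796
.1 tgt [ 0.     -0.1062  0.2117] delta tool [-0.0002  0.1019  0.0889]
```

drive_tool --steps '[0,-0.036,0,0,0,0,1,0,-0.036,0.006,0,0,0,1,0,-0.036,0.022,0,0,0,1,0,-0.004,0.033,0,0,0,1,0,0,0.034,0,0,0,1,0,0,0,0,0,0,1,0,0,0,0,0,0,1]'

```text
clock: 29.68
eef_pos: [0.594, -0.0949, 0.2031]
tool_rot: [0.995, -0.099, -0.003, -0.0]
ft_force: [-0.3, -0.3, 1.5]
grip_width: -0.0001
```

```bash
python3 lv.py 1 .0915 -.1 -.15 -.2
```

```text
29.68 cage [-0.0013  0.1104  0.2031] F [-0.3 -0.3  1.5] Fy -0.3 -0.00011290986621023696
-.1 tgt [0.     0.0958 0.2082] delta tool [ 0.0013  0.0146 -0.0052]
-.15 tgt [0.     0.0932 0.2079] delta tool [ 0.0013  0.0172 -0.0048]
-.2 tgt [0.     0.0907 0.2075] delta tool [ 0.0013  0.0197 -0.0044]
```

drive_tool --steps '[0,0.004,-0.002,0,0,0,1,0,0.004,0,0,0,0,1,0,0.004,0,0,0,0,1,0,0.002,0,0,0,0,1,0,0.0015,0,0,0,0,1,0,0.0015,0,0,0,0,1,0,0,0,0,0,0,1]'

```text
clock: 30.27
eef_pos: [0.5935, -0.1127, 0.2088]
tool_rot: [0.995, -0.1, 0.002, -0.001]
ft_force: [1.7, 4.4, 2.7]
grip_width: -0.0001
```

```bash
python3 lv.py 1 .0915 -.1 -.15 -.2
```

```text
30.27 cage [0.0017 0.0928 0.2088] F [1.7 4.4 2.7] Fy 4.7 -8.530450082691631e-05
-.1 tgt [0.     0.0958 0.2082] delta tool [-0.0017 -0.003   0.0006]
-.15 tgt [0.     0.0932 0.2079] delta tool [-0.0017 -0.0004  0.0009]
-.2 tgt [0.     0.0907 0.2075] delta tool [-0.0017  0.0021  0.0014]
```

drive_tool --steps '[0,0.0015,0.0005,0,0,0,1,0,0.0015,0.0005,0,0,0,1,0,0,0,0,0,0,1]'

```text
clock: 30.52
eef_pos: [0.5929, -0.1154, 0.2075]
tool_rot: [0.995, -0.1, 0.002, -0.001]
ft_force: [2.8, 4.5, 1.7]
grip_width: -0.0003
```

```bash
python3 lv.py 1 .0915 -.2 -.25
```

```text
30.52 cage [0.0016 0.0901 0.2075] F [2.8 4.5 1.7] Fy 5.0 -0.00028629300394231725
-.2 tgt [0.     0.0907 0.2075] delta tool [-0.0016 -0.0006  0.0001]
-.25 tgt [0.     0.0881 0.2069] delta tool [-0.0016  0.0019  0.0006]
```

drive_tool --steps '[0,-0.006,-0.004,0,0,0,1,0,0,-0.034,0,0,0,1,0,0.036,-0.006,0,0,0,1,0,0.037,0,0,0,0,1,0,0.037,0,0,0,0,1,0,0.037,0,0,0,0,1,0,0.037,0,0,0,0,1,0,0.018,0,0,0,0,1]'

```text
clock: 31.18
eef_pos: [0.551, -0.3127, 0.2509]
tool_rot: [0.995, -0.103, -0.0, 0.002]
ft_force: [0.1, 1.4, 0.1]
grip_width: 0.0001
```

drive_tool --steps '[-0.001,0,0.022,0,0,0,1,0,0,0.021,0,0,0,1,0,0,0,0,0,0,1,0,0,0,0,0,0,1]'

```text
clock: 31.52
eef_pos: [0.5506, -0.3079, 0.2065]
tool_rot: [0.995, -0.101, -0.002, -0.0]
ft_force: [0.0, -0.7, -0.1]
grip_width: 0.0001
```

```bash
python3 lv.py -1 .091 -.1 -.15 -.2
```

```text
31.52 cage [-0.0021 -0.107   0.2065] F [ 0.  -0.7 -0.1] Fy -0.7 6.385650317123626e-05
-.1 tgt [ 0.     -0.0958  0.2077] delta tool [ 0.0021 -0.0112 -0.0013]
-.15 tgt [ 0.     -0.0932  0.2074] delta tool [ 0.0021 -0.0138 -0.001 ]
-.2 tgt [ 0.     -0.0907  0.207 ] delta tool [ 0.0021 -0.0164 -0.0005]
```

drive_tool --steps '[0,-0.003,0.001,0,0,0,1,0,-0.003,0.001,0,0,0,1,0,-0.003,0,0,0,0,1,0,-0.002,0,0,0,0,1,0,-0.0015,0,0,0,0,1,0,-0.0015,0,0,0,0,1,0,-0.001,0,0,0,0,1,0,0,0,0,0,0,1]'

```text
clock: 32.18
eef_pos: [0.555, -0.2939, 0.2062]
tool_rot: [0.995, -0.101, 0.001, 0.001]
ft_force: [-0.5, -4.3, 3.6]
grip_width: 0.0002
```

```bash
python3 lv.py -1 .091 -.1 -.15 -.2
```

```text
32.18 cage [-0.0005 -0.0924  0.2062] F [-0.5 -4.3  3.6] Fy -4.3 0.00024942820628340935
-.1 tgt [ 0.     -0.0958  0.2077] delta tool [ 0.0005  0.0034 -0.0015]
-.15 tgt [ 0.     -0.0932  0.2074] delta tool [ 0.0005  0.0008 -0.0012]
-.2 tgt [ 0.     -0.0907  0.207 ] delta tool [ 0.0005 -0.0017 -0.0007]
```

drive_tool --steps '[0,-0.0015,0,0,0,0,1,0,-0.001,0,0,0,0,1,0,0,0,0,0,0,1]'

```text
clock: 32.43
eef_pos: [0.5551, -0.2917, 0.2055]
tool_rot: [0.995, -0.101, 0.0, 0.001]
ft_force: [-1.7, -4.9, 2.3]
grip_width: -0.0001
```

drive_tool --steps '[0,0.006,-0.004,0,0,0,1,0,0,-0.034,0,0,0,1,0,-0.015,-0.03,0,0,0,0.3,0,-0.036,-0.02,0,0,0,0.3,0,-0.036,-0.006,0,0,0,0.3,0,-0.009,0,0,0,0,0.3,0,0,0,0,0,0,0.3]'

```text
clock: 33.02
eef_pos: [0.5738, -0.1994, 0.2999]
tool_rot: [0.995, -0.098, 0.0, -0.001]
ft_force: [-0.4, -0.6, -0.0]
grip_width: 0.0299
```

```bash
python3 -c "
from h import *
snap('wrist','w16'); crop('w16',170,30,340,350,2)"; python3 meas.py pics/w16.npz; python3 lv.py -1 .095 .1
```

```text
L 338 max z 0.1476 y range [0.066  0.0817] x -0.0015
   tip top y 0.0724
R 218 max z 0.1485 y range [0.07   0.0787] x -0.0029
   tip top y 0.0736
panel L 408 0.0901
panel M+ 223 0.0902
panel R 493 0.0903
rail L 610 0.0938
rail R 186 0.092
blank(88) L 346 0.0889
blank(88) R 219 0.089
33.07 cage [-0.0009  0.0021  0.299 ] F [-0.8  0.1 -0.8] Fy -0.0 0.029754774892535384
.1 tgt [ 0.     -0.1062  0.2117] delta tool [0.0009 0.1083 0.0872]
```

drive_tool --steps '[0.001,0.036,0,0,0,0,1,0,0.036,0.004,0,0,0,1,0,0.03,0.022,0,0,0,1,0,0,0.032,0,0,0,1,0,0,0.035,0,0,0,1,0,0,0,0,0,0,1,0,0,0,0,0,0,1]'

```text
clock: 33.65
eef_pos: [0.5513, -0.303, 0.2031]
tool_rot: [0.995, -0.101, -0.004, -0.002]
ft_force: [0.6, -0.1, 1.8]
grip_width: -0.0003
```

```bash
python3 lv.py -1 .089 -.2 -.25 -.3
```

```text
33.65 cage [-0.0023 -0.1021  0.2031] F [ 0.6 -0.1  1.8] Fy 0.1 -0.00028361040015605814
-.2 tgt [ 0.     -0.0907  0.205 ] delta tool [ 0.0023 -0.0115 -0.0019]
-.25 tgt [ 0.     -0.0881  0.2044] delta tool [ 0.0023 -0.014  -0.0013]
-.3 tgt [ 0.     -0.0856  0.2037] delta tool [ 0.0023 -0.0165 -0.0006]
```

drive_tool --steps '[0,-0.003,0.001,0,0,0,1,0,-0.003,0.0005,0,0,0,1,0,-0.003,0,0,0,0,1,0,-0.002,0,0,0,0,1,0,-0.001,0,0,0,0,1,0,-0.001,0,0,0,0,1,0,0,0,0,0,0,1]'

```text
clock: 34.23
eef_pos: [0.557, -0.2909, 0.2065]
tool_rot: [0.995, -0.1, 0.001, 0.002]
ft_force: [-0.4, -5.0, 3.8]
grip_width: 0.0003
```

```bash
python3 lv.py -1 .089 -.2 -.25 -.3
```

```text
34.23 cage [ 0.0009 -0.0891  0.2065] F [-0.4 -5.   3.8] Fy -5.0 0.0003415868105415736
-.2 tgt [ 0.     -0.0907  0.205 ] delta tool [-0.0009  0.0016  0.0016]
-.25 tgt [ 0.     -0.0881  0.2044] delta tool [-0.0009 -0.001   0.0022]
-.3 tgt [ 0.     -0.0856  0.2037] delta tool [-0.0009 -0.0035  0.0029]
```

drive_tool --steps '[0,-0.001,0.0007,0,0,0,1,0,-0.001,0.0007,0,0,0,1,0,0,0,0,0,0,1]'

```text
clock: 34.48
eef_pos: [0.5572, -0.2889, 0.2044]
tool_rot: [0.995, -0.101, 0.001, 0.001]
ft_force: [-0.8, -5.6, 4.3]
grip_width: -0.0
```

```bash
python3 lv.py -1 .089 -.25 -.3
```

```text
34.48 cage [ 0.0007 -0.0871  0.2044] F [-0.8 -5.6  4.3] Fy -5.6 -4.262569687979134e-06
-.25 tgt [ 0.     -0.0881  0.2044] delta tool [-0.0007  0.001  -0.    ]
-.3 tgt [ 0.     -0.0856  0.2037] delta tool [-0.0007 -0.0015  0.0007]
```

Right near -0.25 (0.8 mm lower). Now the left, towards its stop.

drive_tool --steps '[0,0.006,-0.004,0,0,0,1,0,0,-0.035,0,0,0,1,0,-0.036,-0.006,0,0,0,1,0,-0.037,0,0,0,0,1,0,-0.037,0,0,0,0,1,0,-0.037,0,0,0,0,1,0,-0.037,0,0,0,0,1,0,-0.01,0.004,0,0,0,1]'

```text
clock: 35.15
eef_pos: [0.5948, -0.0979, 0.2446]
tool_rot: [0.995, -0.097, -0.0, -0.002]
ft_force: [-0.6, -0.1, 0.3]
grip_width: 0.0
```

drive_tool --steps '[0,0,0.021,0,0,0,1,0,0,0.021,0,0,0,1,0,0,0,0,0,0,1,0,0,0,0,0,0,1]'

```text
clock: 35.48
eef_pos: [0.5929, -0.1032, 0.2007]
tool_rot: [0.995, -0.1, -0.003, -0.001]
ft_force: [-0.3, 0.2, 0.6]
grip_width: -0.0002
```

```bash
python3 lv.py 1 .0885 -.2 -.25 -.3
```

```text
35.48 cage [-0.0008  0.102   0.2007] F [-0.3  0.2  0.6] Fy 0.1 -0.0002407923262653058
-.2 tgt [0.     0.0907 0.2045] delta tool [ 0.0008  0.0113 -0.0037]
-.25 tgt [0.     0.0881 0.2039] delta tool [ 0.0008  0.0138 -0.0031]
-.3 tgt [0.     0.0856 0.2032] delta tool [ 0.0008  0.0164 -0.0024]
```

drive_tool --steps '[0,0.003,0,0,0,0,1,0,0.003,0,0,0,0,1,0,0.003,0,0,0,0,1,0,0.002,0,0,0,0,1,0,0.001,0,0,0,0,1,0,0.001,0,0,0,0,1,0,0,0,0,0,0,1]'

```text
clock: 36.07
eef_pos: [0.5923, -0.1161, 0.2033]
tool_rot: [0.995, -0.1, 0.001, -0.001]
ft_force: [1.6, 3.5, 2.9]
grip_width: 0.0
```

```bash
python3 lv.py 1 .0885 -.2 -.25 -.3
```

```text
36.07 cage [0.0012 0.0892 0.2033] F [1.6 3.5 2.9] Fy 3.7 7.85598635647265e-06
-.2 tgt [0.     0.0907 0.2045] delta tool [-0.0012 -0.0015 -0.0011]
-.25 tgt [0.     0.0881 0.2039] delta tool [-0.0012  0.0011 -0.0006]
-.3 tgt [0.     0.0856 0.2032] delta tool [-0.0012  0.0036  0.0001]
```

drive_tool --steps '[0,0.001,0,0,0,0,1,0,0.001,0,0,0,0,1,0,0,0,0,0,0,1]'

```text
clock: 36.32
eef_pos: [0.5918, -0.1174, 0.2027]
tool_rot: [0.995, -0.1, 0.001, -0.001]
ft_force: [1.9, 4.6, 1.8]
grip_width: -0.0002
```

drive_tool --steps '[0,0.001,0.0003,0,0,0,1,0,0.001,0,0,0,0,1,0,0,0,0,0,0,1]'

```text
clock: 36.57
eef_pos: [0.5915, -0.1187, 0.2021]
tool_rot: [0.995, -0.099, 0.0, -0.002]
ft_force: [3.3, 8.1, 0.9]
grip_width: 0.0001
```

```bash
python3 lv.py 1 .0885 -.25 -.3 -.35
```

```text
36.57 cage [0.0009 0.0865 0.2021] F [3.3 8.1 0.9] Fy 8.6 6.422559889198053e-05
-.25 tgt [0.     0.0881 0.2039] delta tool [-0.0009 -0.0016 -0.0018]
-.3 tgt [0.     0.0856 0.2032] delta tool [-0.0009  0.0009 -0.0011]
-.35 tgt [0.     0.0832 0.2023] delta tool [-0.0009  0.0034 -0.0003]
```

drive_tool --steps '[0,0.001,0,0,0,0,1,0,0,0,0,0,0,1]'

```text
clock: 36.73
eef_pos: [0.5915, -0.1191, 0.202]
tool_rot: [0.995, -0.099, 0.001, -0.003]
ft_force: [2.7, 9.0, 1.2]
grip_width: -0.0004
```

drive_tool --steps '[0,-0.006,-0.004,0,0,0,1,0,0,-0.034,0,0,0,1,0,0.018,-0.03,0,0,0,0.3,0,0.036,-0.02,0,0,0,0.3,0,0.033,-0.01,0,0,0,0.3,0,0,0,0,0,0,0.3,0,0,0,0,0,0,0.3]'

```text
clock: 37.32
eef_pos: [0.574, -0.2031, 0.3008]
tool_rot: [0.995, -0.102, 0.0, 0.001]
ft_force: [0.3, 0.2, -0.3]
grip_width: 0.0299
```

```bash
python3 -c "
from h import *
snap('wrist','w17'); crop('w17',170,30,340,350,2)"; python3 meas.py pics/w17.npz; python3 lv.py -1 .095 .1
```

```text
L 330 max z 0.1454 y range [0.0632 0.0742] x -0.0013
   tip top y 0.0695
R 207 max z 0.1466 y range [0.0665 0.0758] x -0.0033
   tip top y 0.0702
panel L 359 0.0891
panel M+ 223 0.0891
panel R 486 0.0892
rail L 635 0.0938
rail R 197 0.092
blank(88) L 359 0.089
blank(88) R 231 0.0891
37.37 cage [-0.      0.0017  0.2999] F [ 0.4  0.4 -0.3] Fy 0.4 0.030150815229348107
.1 tgt [ 0.     -0.1062  0.2117] delta tool [0.     0.1078 0.0881]
```

View pics/w17_c.png

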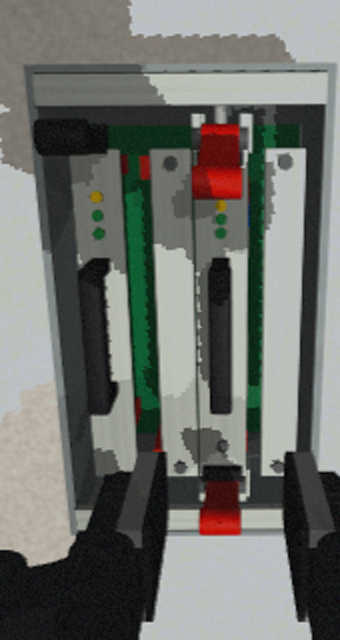

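drive_tool --steps '[0,0.036,0,0,0,0,1,0,0.036,0.004,0,0,0,1,0,0.027,0.024,0,0,0,1,0,0,0.033,0,0,0,1,0,0,0.036,0,0,0,1,0,0,0,0,0,0,1,0,0,0,0,0,0,1]'

```text
clock: 37.95
eef_pos: [0.5531, -0.2959, 0.2]
tool_rot: [0.995, -0.1, -0.004, -0.001]
ft_force: [0.5, -0.8, -0.2]
grip_width: 0.0001
```

drive_tool --steps '[0,-0.003,0.001,0,0,0,1,0,-0.003,0.001,0,0,0,1,0,-0.002,0,0,0,0,1,0,-0.002,0,0,0,0,1,0,-0.001,0,0,0,0,1,0,0,0,0,0,0,1]'

```text
clock: 38.45
eef_pos: [0.5579, -0.2888, 0.2036]
tool_rot: [0.995, -0.101, 0.002, 0.003]
ft_force: [0.1, -5.6, 2.0]
grip_width: -0.0003
```

```bash
python3 lv.py -1 .088 -.2 -.25 -.3
```

```text
38.45 cage [ 0.0014 -0.0869  0.2036] F [ 0.1 -5.6  2. ] Fy -5.5 -0.0002660914523006429
-.2 tgt [ 0.     -0.0907  0.204 ] delta tool [-0.0014  0.0038 -0.0003]
-.25 tgt [ 0.     -0.0881  0.2034] delta tool [-0.0014  0.0013  0.0002]
-.3 tgt [ 0.     -0.0856  0.2027] delta tool [-0.0014 -0.0012  0.0009]
```

drive_tool --steps '[0,-0.001,0.0005,0,0,0,1,0,0,0,0,0,0,1]'

```text
clock: 38.62
eef_pos: [0.5581, -0.2884, 0.2036]
tool_rot: [0.995, -0.101, 0.002, 0.003]
ft_force: [-1.6, -6.8, 3.1]
grip_width: -0.0001
```

drive_tool --steps '[0,-0.001,0,0,0,0,1,0,0,0,0,0,0,1]'

```text
clock: 38.78
eef_pos: [0.5581, -0.2881, 0.2035]
tool_rot: [0.995, -0.101, 0.002, 0.004]
ft_force: [-2.1, -7.4, 2.5]
grip_width: 0.0001
```

drive_tool --steps '[0,-0.001,0,0,0,0,1,0,0,0,0,0,0,1]'

```text
clock: 38.95
eef_pos: [0.5582, -0.2877, 0.2035]
tool_rot: [0.995, -0.102, 0.002, 0.005]
ft_force: [-1.7, -10.3, 2.8]
grip_width: -0.0001
```

drive_tool --steps '[0,-0.001,0,0,0,0,1,0,0,0,0,0,0,1]'

```text
clock: 39.12
eef_pos: [0.5582, -0.2874, 0.2034]
tool_rot: [0.995, -0.102, 0.002, 0.005]
ft_force: [-1.5, -11.1, 2.3]
grip_width: -0.0002
```

drive_tool --steps '[0,0.009,-0.004,0,0,0,1,0,0,-0.035,0,0,0,1,0,-0.036,-0.006,0,0,0,1,0,-0.037,0,0,0,0,1,0,-0.037,0,0,0,0,1,0,-0.037,0,0,0,0,1,0,-0.037,0,0,0,0,1,0,-0.009,0.004,0,0,0,1]'

```text
clock: 39.78
eef_pos: [0.5959, -0.0974, 0.2437]
tool_rot: [0.995, -0.097, 0.002, -0.001]
ft_force: [-1.0, -0.2, -0.1]
grip_width: -0.0004
```

drive_tool --steps '[0,0,0.021,0,0,0,1,0,0,0.02,0,0,0,1,0,0,0,0,0,0,1,0,0,0,0,0,0,1]'

```text
clock: 40.12
eef_pos: [0.5938, -0.1026, 0.2002]
tool_rot: [0.995, -0.1, -0.001, -0.0]
ft_force: [0.2, -0.1, 0.1]
grip_width: 0.0002
```

```bash
python3 lv.py 1 .088 -.25 -.3
```

```text
40.12 cage [-0.      0.1028  0.2002] F [ 0.2 -0.1  0.1] Fy -0.0 0.0002347398022847716
-.25 tgt [0.     0.0881 0.2034] delta tool [ 0.      0.0146 -0.0032]
-.3 tgt [0.     0.0856 0.2027] delta tool [ 0.      0.0171 -0.0025]
```

drive_tool --steps '[0,0.004,0,0,0,0,1,0,0.004,0,0,0,0,1,0,0.003,0,0,0,0,1,0,0.002,0,0,0,0,1,0,0.0015,0,0,0,0,1,0,0.001,0,0,0,0,1,0,0,0,0,0,0,1]'

```text
clock: 40.7
eef_pos: [0.5918, -0.1179, 0.2013]
tool_rot: [0.995, -0.1, 0.001, -0.0]
ft_force: [0.7, 1.5, 1.0]
grip_width: -0.0003
```

drive_tool --steps '[0,0.001,0,0,0,0,1,0,0,0,0,0,0,1]'

```text
clock: 40.87
eef_pos: [0.5917, -0.1181, 0.2012]
tool_rot: [0.995, -0.1, 0.001, -0.001]
ft_force: [0.5, 4.4, 4.0]
grip_width: 0.0002
```

drive_tool --steps '[0,0.001,0,0,0,0,1,0,0,0,0,0,0,1]'

```text
clock: 41.03
eef_pos: [0.5916, -0.1185, 0.2012]
tool_rot: [0.995, -0.1, 0.001, -0.001]
ft_force: [1.2, 6.4, 3.8]
grip_width: 0.0
```

drive_tool --steps '[0,0.001,0,0,0,0,1,0,0,0,0,0,0,1]'

```text
clock: 41.2
eef_pos: [0.5916, -0.1189, 0.2011]
tool_rot: [0.995, -0.099, 0.001, -0.002]
ft_force: [2.3, 7.6, 3.4]
grip_width: -0.0002
```

drive_tool --steps '[0,0.001,0,0,0,0,1,0,0,0,0,0,0,1]'

```text
clock: 41.37
eef_pos: [0.5915, -0.1193, 0.201]
tool_rot: [0.995, -0.099, 0.001, -0.003]
ft_force: [2.1, 10.2, 3.3]
grip_width: 0.0004
```

drive_tool --steps '[0,0.001,0,0,0,0,1,0,0,0,0,0,0,1]'

```text
clock: 41.53
eef_pos: [0.5914, -0.1196, 0.201]
tool_rot: [0.995, -0.099, 0.001, -0.004]
ft_force: [2.5, 11.4, 2.2]
grip_width: 0.0003
```

drive_tool --steps '[0,-0.008,-0.003,0,0,0,1,0,-0.002,-0.034,0,0,0,1,0,0.018,-0.03,0,0,0,0.3,0,0.036,-0.025,0,0,0,0.3,0,0.036,-0.01,0,0,0,0.3,0,0,0,0,0,0,0.3,0,0,0,0,0,0,0.3]'

```text
clock: 42.12
eef_pos: [0.5742, -0.202, 0.302]
tool_rot: [0.995, -0.102, 0.0, 0.001]
ft_force: [0.8, 0.2, 0.5]
grip_width: 0.03
```

```bash
python3 -c "
from h import *
snap('wrist','w18'); snap('side','s18'); crop('w18',170,30,340,350,2); crop('s18',200,90,420,290,3.6)"; python3 meas.py pics/w18.npz; python3 lv.py -1 .095 .1
```

```text
L 316 max z 0.1456 y range [0.0635 0.0739] x -0.0012
   tip top y 0.0693
R 220 max z 0.1468 y range [0.0666 0.0756] x -0.0032
   tip top y 0.0704
panel L 358 0.089
panel M+ 223 0.0891
panel R 491 0.0891
rail L 626 0.0938
rail R 193 0.0921
blank(88) L 349 0.0888
blank(88) R 229 0.089
42.22 cage [-1.000e-04  3.700e-03  3.004e-01] F [-1.2 -0.1 -0.3] Fy -0.4 0.03004342554898024
.1 tgt [ 0.     -0.1062  0.2117] delta tool [1.000e-04 1.099e-01 8.870e-02]
```

View pics/s18_c.png

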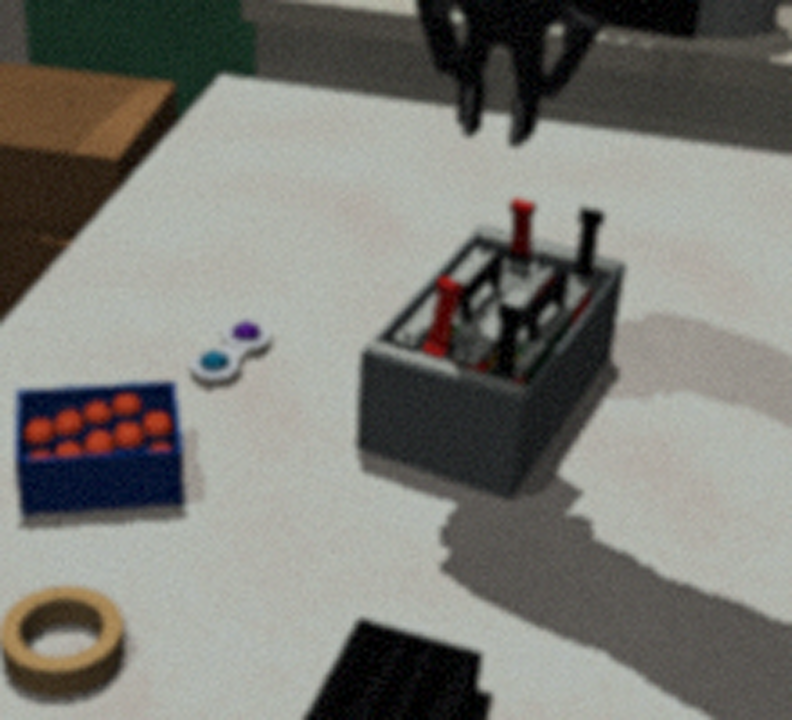

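View pics/w18_c.png

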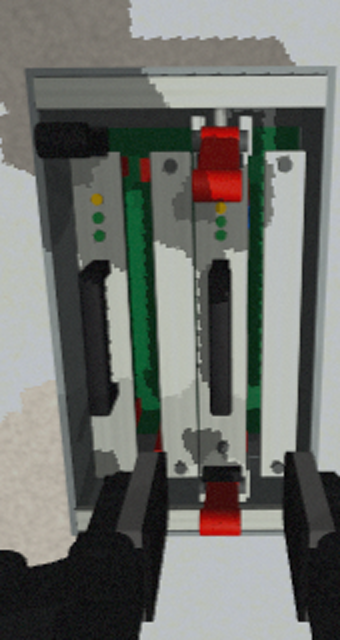

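```bash
python3 -c "
from workcell import job_done
print(job_done())"
```

```text
the job is handed in; nothing more can be done
None
```

The board is home in the empty slot and the job was handed in at about 42 s, with the gripper empty and about 7 cm above the levers.

**What I did:** I took the board out by its pull bar and lowered it into the slot until it stood on the sockets. It met only a few newtons there, with the levers still out. Then I swung the levers in by turns, mostly about 0.1 rad at a time. The first swings, before the claws took hold, were larger, up to about 0.4 rad.

**Last checks:**
- **Height:** the panel top reads 89.0 mm at the left end and 89.1 mm at the right, against 88.8 and 89.0 mm for the neighbouring blank panel. That is home and level, within the camera's accuracy.
- **Levers:** they stand at about -0.29 rad (left) and -0.27 rad (right). A final push of about 11 to 12 N on each moved neither, so I stopped there.
- **Surroundings:** the toy, tape and bin look untouched in the side view; I compared them only by eye.

**What was less than clean:**
- **Tilt:** the left end sat about 1.5 mm lower than the right early on, before the claws took hold, and evened out. There was about 1 mm of tilt once during drawing, worked out in the next turns.
- **Re-pushes:** on the right lever the fingertip missed the cross bar once and later rode too high on it. I backed off, lowered it and pushed again. Forces there stayed under 10 N.

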